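# Strip the fence stops from a tile-drilling jig

### The job

Strip down the tile-drilling jig. Squeeze the carriage's lock tab and, keeping it squeezed, slide the carriage off the slot's window, all the way to the window end of its rail, and let go so that it locks; then slide every fence stop along the T-slot to the window, lift it out and put it in the open tray. When all the stops are in the tray, squeeze the tab again, slide the carriage all the way to the other end of the rail and leave it locked there, without knocking the case or the core bits about.

Things in the scene. Friction and masses are not known exactly. Their poses are not given: they have to be found in the camera images.
- jig: The drilling jig, fixed to the bench: a flat bed 190 (x) by 470 (y) mm, origin at the centre of its underside. A T-slot runs along y at x = -45 mm, a steel rail (top 30 mm up, a stop at each end) along y at x = +45 mm; the carriage rides on the rail.
- slot_window (a point): Centre of the T-slot's window, on the slot's floor 12 mm up (jig x -45, y -110 mm). The channel is 33 mm wide and 8.5 mm high under two lips, top 26.5 mm up, with a 15 mm gap. The lips run from jig y -75 to +225 mm (closed end); from y -145 to -75 mm they are cut away: only in this window can a foot be lifted out.
- carriage (a joint): How far the carriage has slid along the rail to the jig's +y, m: 0 = against the stop at the window end, 0.39 = against the other end stop. A grey 60 mm saddle whose centre is at jig y = -195 mm plus this, with an arm 44 mm wide lying across the T-slot (31 to 43 mm up, out to jig x = -80 mm). Slides with 2 N while the tab is pressed; locked it cannot be pushed.
- lock_tab (a joint): How far the lock tab is pressed, m: 0 = out (locked), 0.008 = fully pressed. A spring (9 N rising to 12 N) pushes it out. Locked when out; free to slide only while it is pressed.
- carriage_grip (a point): Midpoint of the pinch with the tab fully pressed, 82 mm above the jig's underside. Two black plates 36 mm wide in y stand on the saddle from 49 to 100 mm up: a fixed block on the +x side (outer face 16 mm from this point) and the ridged lock tab on the -x side (24 mm away when out, 16 mm when pressed to +x). Pinched from above across the jig's x: 40 mm wide out, 32 mm pressed.
- tray: Loose open grey plastic tray, 200 (x) by 130 (y) mm, 35 mm high, walls 4 mm, floor 4 mm thick, 0.7 kg, standing on the bench on one side of the jig (the closed case of about the same size on the other side is not it). Origin at the centre of its underside.
- bit_case: Closed grey case 200 x 130 x 55 mm, to be left alone. Origin at the centre of its underside.
- bit_a: Small diamond core bit standing mouth down, 44 mm across, 72 mm high, to be left alone. Origin under its centre.
- bit_b: Large diamond core bit standing mouth down, 68 mm across, 72 mm high, to be left alone. Origin under its centre.
- stop0_mid (a point): One of 3 to 5 like fence stops standing in the T-slot (absent: None), 0.12 kg, 51 mm high; this point is its centre, 25.5 mm above its underside, z up. Steel foot 30 (x) by 26 (y) by 6 mm, neck 11 mm wide and 11 mm high, aluminium block 24 (x) by 26 (y) mm, 17 to 51 mm above the underside. In the slot its x lies across the slot; it slides freely and comes out only at the window.
- stop1_mid (a point): One of 3 to 5 like fence stops standing in the T-slot (absent: None), 0.12 kg, 51 mm high; this point is its centre, 25.5 mm above its underside, z up. Steel foot 30 (x) by 26 (y) by 6 mm, neck 11 mm wide and 11 mm high, aluminium block 24 (x) by 26 (y) mm, 17 to 51 mm above the underside. In the slot its x lies across the slot; it slides freely and comes out only at the window.
- stop2_mid (a point): One of 3 to 5 like fence stops standing in the T-slot (absent: None), 0.12 kg, 51 mm high; this point is its centre, 25.5 mm above its underside, z up. Steel foot 30 (x) by 26 (y) by 6 mm, neck 11 mm wide and 11 mm high, aluminium block 24 (x) by 26 (y) mm, 17 to 51 mm above the underside. In the slot its x lies across the slot; it slides freely and comes out only at the window.
- stop3_mid (a point): One of 3 to 5 like fence stops standing in the T-slot (absent: None), 0.12 kg, 51 mm high; this point is its centre, 25.5 mm above its underside, z up. Steel foot 30 (x) by 26 (y) by 6 mm, neck 11 mm wide and 11 mm high, aluminium block 24 (x) by 26 (y) mm, 17 to 51 mm above the underside. In the slot its x lies across the slot; it slides freely and comes out only at the window.
- stop4_mid (a point): One of 3 to 5 like fence stops standing in the T-slot (absent: None), 0.12 kg, 51 mm high; this point is its centre, 25.5 mm above its underside, z up. Steel foot 30 (x) by 26 (y) by 6 mm, neck 11 mm wide and 11 mm high, aluminium block 24 (x) by 26 (y) mm, 17 to 51 mm above the underside. In the slot its x lies across the slot; it slides freely and comes out only at the window.

How it is judged:
By the outcome, as a careful person would: the job done as asked, in the order asked, and still so for the second after the job is handed in, with the robot touching nothing.
Of stop0, stop1, stop2, stop3, stop4 only 3 to 5 are there at a start; the rules pass over those that are not, and their reading is None.
At some moment in a run one of tray may be knocked a few centimetres aside while the robot is not near it.
Once in a run the grip may slacken for a moment while it holds something.
It also fails if it takes over 210 s, if anything falls off the work surface, if the arm or the gripper's body presses on something with over 40 N, if the wrist force passes 120 N, or if a joint passes its speed limit or range.

### The arm

A 7-joint arm with a two-finger parallel gripper is mounted at the origin on the work surface. World frame = base frame: x ahead of the robot, y to its left, z up, the work surface at z = 0. Lengths are in m, angles in rad, forces in N, time in s.
With the tool pointing down it reaches from about 0.425 to 0.925 m from the base axis. Payload 6.8 kg.
Tool frame: the origin (TCP) lies on the mounting face of the last link; the fingertips stand 173 mm ahead of it and the grasp point (between the pads) lies 155 mm ahead of it; y points along the fingers, x is the direction in which the jaws open and shut, and the axes are right-handed (so a half turn about y gives the same grasp; the last joint's range is limited). The gripper opens to 85 mm and grips with 20 to 120 N. Pads are 22 mm wide; open, the fingers measure 114 mm over their backs; the gripper's body (76 mm by 85 mm) begins 54 mm behind the grasp point. The pads swing forward as they close: fully open they stand 13 mm farther back than shut.
Start: joints at [-1.314, 0.477, 0.022, 1.555, -0.011, 1.109, -0.083], TCP at [0.241, 0.631, 0.405] pointing down, gripper open.
Joint ranges: [-2.96, 2.96], [-0.34, 2.1], [-1.41, 1.46], [0.24, 2.44], [-1.37, 4.51], [0.17, 1.92], [-2.96, 2.96]. Speed limits (rad/s): [2.39, 2.39, 3.14, 3.14, 3.14, 3.14, 3.14].

### API

Orientations are given as a rotation vector (axis times angle).
In Python, from bench import r gives the robot as it stands.
- The arm moves only by the tool step_arm, never from a script. Its arguments are lists of equal length, an entry for each row: "xyz": the shift along the tool's x, y, z scaled (see below), a list of three; "rotation": the turn, a rotation vector about the tool's x, y, z scaled (see below), a list of three. A call has 1 to 20 rows; each row is the pose to reach, as a shift and turn from the pose measured when the call began, along the tool's axes at that moment; what a row does not reach only later rows make up. The controller multiplies each number of a shift by 30 cm and each number of a turn by 90 degrees. A row lasts 1/8 s, in which the tool goes at most 62.5 mm and 10.7 degrees, less where a joint would pass 70% of its speed; a pose out of reach is approached as far as the arm can. A call with a number of a shift or a turn outside -1 to 1 is refused whole. A call with a gripper value outside its range is refused whole. "grip" is the closure, from 0 (fully open) to 1 (shut), set as the call begins (left out, the last holds). The fingers move at their own pace and stop on an object; "force" is the grip in N (left out, the last holds). Time passes only in rows, so rows that repeat a pose let the fingers close. It gives the time, the measured TCP pose, the force and the opening at its end, in the units of the state.
- r.get_obs(): the state, without advancing time (a new reading comes with each control period).
- r.grab_frame(name): name is "scene" or "top" or "wrist"; returns a dict with "pixels" (480x640x3 uint8, red, green, blue), "fx", "fy", "cx", "cy" (pixels), "dist_coeffs" ([k1, k2, p1, p2, k3] as OpenCV has them; the pictures are not rectified), "position" and "attitude" of the camera in the world; the wrist camera has in their place "mount" (4x4, takes a point from camera to tool coordinates, whose origin is the TCP and whose axes are the tool frame's). Camera axes: x right, y down, z forward; pixel columns grow to the right and rows downward; lengths in m; the calibration is good to about 2 mm. A picture is of the moment at which its call begins: read the wrist's pose just before it. There is no depth.
- r.hand_in(): hands the job in, once; it reports no verdict.
The state is a dict: "clock": time; "joints": joint angles; "qvel": joint speeds; "tau": joint torques, N m; "tcp_pos": TCP position; "orientation": TCP orientation; "contact_force": force on the tool from outside, world axes, zero at the start; "moment": the same for the moment, N m; "grip_width": finger opening in m.
Only numpy, scipy, OpenCV 4.12 (cv2) and the standard library are available. Lean on these libraries where they do the work, as an engineer would, in place of code of your own. Each camera call takes 0.05 s, during which the arm holds its last target.

## Working session

There is one attempt and no reset: what is moved stays moved. The work goes in short steps, Python scripts to look and compute and a tool call to move; the robot and the scene stay as the last step left them, time stands still between calls to the robot, and variables do not carry over. Pictures are saved under pics/ and viewed, and the job is handed in when it is done.

Besides the shell and the picture viewer there is one more tool, called after "Request:" as name(argument=value, ...) on one line, values as JSON. step_arm: Moves the arm, as the interface text tells. Its arguments: {"type":"object","properties":{"xyz":{"type":"array"},"rotation":{"type":"array"},"grip":{"type":"number"},"force":{"type":"number"}},"required":["xyz","rotation"]}

```bash
ls; mkdir -p pics; cat > h.py <<'E'
import numpy as np, cv2
from scipy.spatial.transform import Rotation as R
from bench import r
np.set_printoptions(precision=4,suppress=True)
def rotm(a):
    a=np.array(a,float)
    if a.shape==(3,3): return a
    if a.size==3: return R.from_rotvec(a).as_matrix()
    return R.from_quat(a).as_matrix()
def grab(name,fn=None):
    o=r.get_obs(); f=r.grab_frame(name)
    K=np.array([[f['fx'],0,f['cx']],[0,f['fy'],f['cy']],[0,0,1]]);f['K']=K
    if name=='wrist':
        T=np.eye(4);T[:3,:3]=rotm(o['orientation']);T[:3,3]=o['tcp_pos']
        M=T@np.array(f['mount']);f['R']=M[:3,:3];f['p']=M[:3,3]
    else:
        f['R']=rotm(f['attitude']);f['p']=np.array(f['position'])
    if fn: cv2.imwrite('pics/'+fn,cv2.cvtColor(f['pixels'],cv2.COLOR_RGB2BGR))
    return f
def rays(f,uv):
    uv=np.array(uv,float).reshape(-1,1,2)
    n=cv2.undistortPoints(uv,f['K'],np.array(f['dist_coeffs'])).reshape(-1,2)
    d=np.c_[n,np.ones(len(n))]@f['R'].T
    return d/np.linalg.norm(d,axis=1)[:,None]
def onz(f,uv,z):
    d=rays(f,uv); return f['p']+d*((z-f['p'][2])/d[:,2])[:,None]
def proj(f,P):
    P=np.array(P,float).reshape(-1,3); c=(P-f['p'])@f['R']
    return cv2.projectPoints(c,np.zeros(3),np.zeros(3),f['K'],np.array(f['dist_coeffs']))[0].reshape(-1,2)
def tri(fs,uvs):
    A=0;b=0
    ds=[]
    for f,uv in zip(fs,uvs):
        d=rays(f,uv)[0];P=np.eye(3)-np.outer(d,d);A=A+P;b=b+P@f['p'];ds.append((f['p'],d))
    x=np.linalg.solve(A,b); return x,[np.linalg.norm(np.cross(x-p,d)) for p,d in ds]
def st():
    o=r.get_obs();print('t',o['clock'],'p',np.array(o['tcp_pos']),'rot',np.array(o['orientation']),'F',np.array(o['contact_force']),'w',o['grip_width']); return o
def tool(o,dw):  # world shift -> tool units
    return rotm(o['orientation']).T@np.array(dw)/0.3
E
python3 - <<'E'
from h import *
o=st();print(o['joints'],rotm(o['orientation']))
for n in('scene','top','wrist'):
    f=grab(n,n+'0.png');print(n,f['K'][0,0],f['p'],f['R'].tolist(),f['dist_coeffs'])
E
```

```text
pics
t 0.0 p [0.2407 0.6303 0.4037] rot [-1.3611 -0.9354  0.9377] F [-0.3711 -0.0349  0.2173] w 0.08554783427139147
[-1.3141  0.4778  0.0224  1.5564 -0.0115  1.1093 -0.0831] [[ 0.3568 -0.0005 -0.9342]
 [ 0.9342 -0.0017  0.3568]
 [-0.0018 -1.     -0.0001]]
scene 443.0770609790824 [ 0.8277 -0.4791  0.7159] [[0.8319704511454273, 0.39343984904043167, -0.3911908148307128], [0.5545932419799648, -0.6098885318577763, 0.5660939097521884], [-0.01585888933774182, -0.6879251877169559, -0.7256083184015771]] [-0.0884  0.      0.      0.      0.    ]
top 508.5322077061071 [ 0.3596 -0.0019  1.181 ] [[-0.00508809410030515, -0.9936029671867632, 0.11281513593523956], [-0.9999798569680092, 0.00548364362608116, 0.0031961399879275945], [-0.003794332176645883, -0.11279660123533103, -0.9936108543051908]] [-0.0877  0.      0.      0.      0.    ]
wrist 336.29622613293424 [0.173  0.6565 0.372 ] [[0.3564640327021448, 0.8954122899936465, 0.26677748090507025], [0.9343069865288558, -0.3410236015776262, -0.10379478835852132], [-0.0019617117754560064, 0.2862511730899201, -0.9581526066298373]] [-0.02  0.    0.    0.    0.  ]
```

View pics/scene0.png

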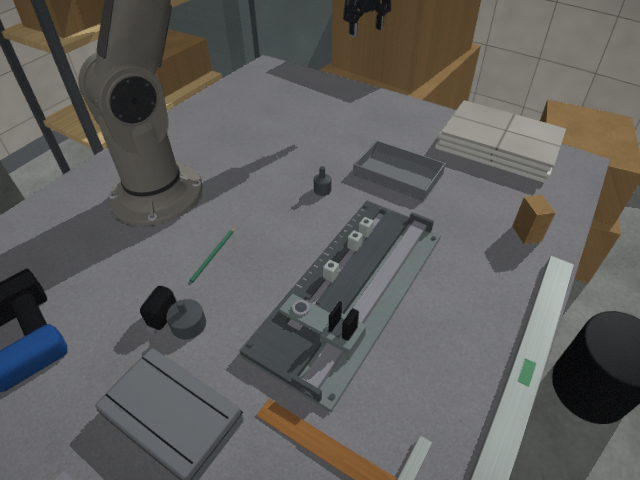

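View pics/top0.png

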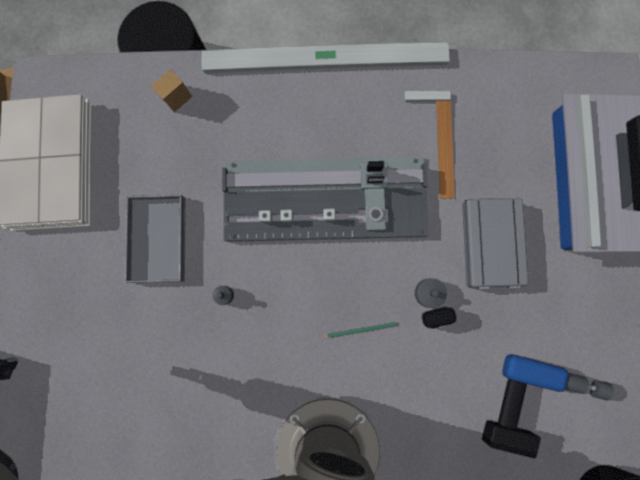

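View pics/wrist0.png

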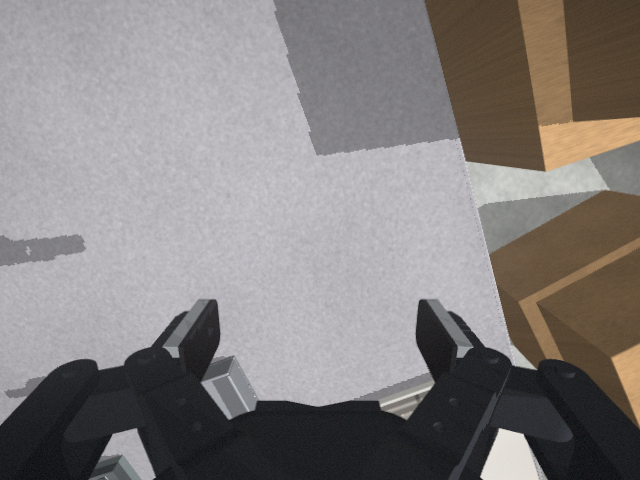

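```bash
python3 - <<'E'
import cv2
a=cv2.imread('pics/top0.png');c=a[140:255,210:440];cv2.imwrite('pics/topz.png',cv2.resize(c,None,fx=3.45,fy=3.45,interpolation=cv2.INTER_CUBIC))
a=cv2.imread('pics/scene0.png');c=a[190:420,230:450];cv2.imwrite('pics/scz.png',cv2.resize(c,None,fx=2.6,fy=2.6,interpolation=cv2.INTER_CUBIC))
E
```

```text
(no output)
```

View pics/topz.png

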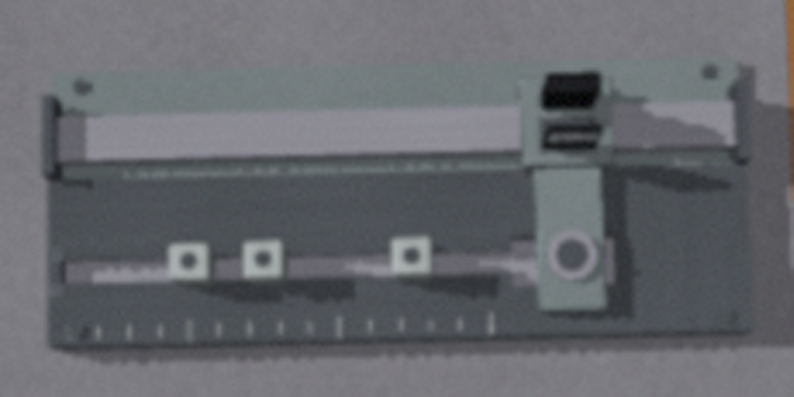

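View pics/scz.png

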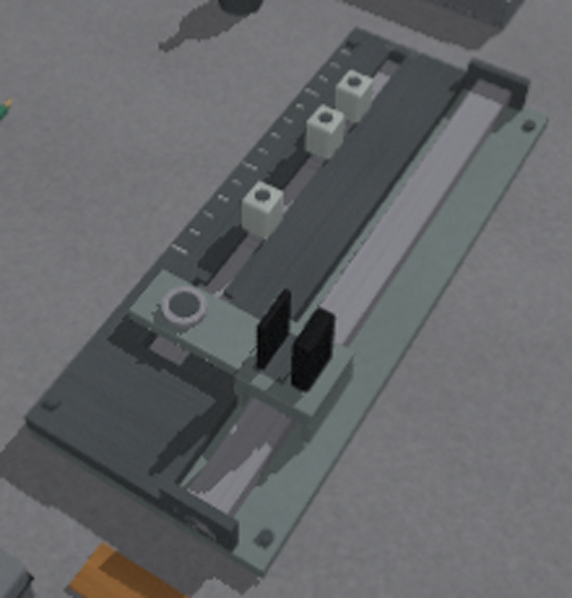

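```bash
python3 - <<'E'
from h import *
t=grab('top');s=grab('scene')
T=lambda u,v:(u/3.45-0.35+210,v/3.45-.35+140)
S=lambda u,v:(u/2.6-0.3+230,v/2.6-.3+190)
for n,a,b in [('A',(188,261),(354,82)),('B',(263,259),(326,117)),('C',(411,256),(262,195)),('ring',(572,255),(184,307)),
 ('bolt+x-y',(709,72),(264,538)),('bolt+x+y',(82,88),(528,125)),('bolt-x-y',(735,318),(52,405))]:
    x,e=tri([t,s],[T(*a),S(*b)]);print(n,x,max(e), 'z63',onz(t,T(*a),.063),onz(s,S(*b),.063))
# plates top corners in top (z=.1)
print('plates top',onz(t,[T(544,78),T(601,72),T(597,101),T(543,108)],.1),'tab',onz(t,[T(545,128),T(600,123),T(598,140),T(547,147)],.1))
print('scene tab top',onz(s,[S(259,325),S(289,291)],.1),'block',onz(s,[S(322,309),S(334,318),S(295,352),S(305,362)],.1))
print('corners z12',onz(t,[T(57,72),T(740,65),T(750,332),T(50,345)],.0125))
print('tray',onz(t,[(128,197),(184,197),(184,282),(128,283)],.035))
E
```

```text
A [0.5275 0.1376 0.0639] 0.00013315990805591658 z63 [[0.5275 0.1376 0.063 ]] [[0.5271 0.1385 0.063 ]]
B [0.5287 0.0894 0.0649] 0.0005716240492157092 z63 [[0.5285 0.0892 0.063 ]] [[0.5282 0.0914 0.063 ]]
C [ 0.5298 -0.0061  0.0645] 0.00025100882265855043 z63 [[ 0.5299 -0.0062  0.063 ]] [[ 0.5294 -0.0048  0.063 ]]
ring [ 0.5323 -0.1114  0.0482] 0.00011729481729677578 z63 [[ 0.53  -0.11   0.063]] [[ 0.5389 -0.1194  0.063 ]]
bolt+x-y [ 0.6632 -0.211   0.014 ] 0.00026260083936339567 z63 [[ 0.6507 -0.202   0.063 ]] [[ 0.6745 -0.2299  0.063 ]]
bolt+x+y [0.6548 0.2176 0.0152] 0.00033852641408918234 z63 [[0.6425 0.2084 0.063 ]] [[0.6668 0.1704 0.063 ]]
bolt-x-y [ 0.4941 -0.2186  0.0305] 0.0027218298966706204 z63 [[ 0.4885 -0.2144  0.063 ]] [[ 0.5118 -0.2292  0.063 ]]
plates top [[ 0.6375 -0.0908  0.1   ]
 [ 0.6412 -0.1269  0.1   ]
 [ 0.6225 -0.124   0.1   ]
 [ 0.6181 -0.0898  0.1   ]] tab [[ 0.6052 -0.0909  0.1   ]
 [ 0.6083 -0.1256  0.1   ]
 [ 0.5974 -0.1241  0.1   ]
 [ 0.593  -0.0919  0.1   ]]
scene tab top [[ 0.6036 -0.1251  0.1   ]
 [ 0.6057 -0.0919  0.1   ]] block [[ 0.6311 -0.0925  0.1   ]
 [ 0.6411 -0.0943  0.1   ]
 [ 0.6335 -0.1299  0.1   ]
 [ 0.6426 -0.1328  0.1   ]]
corners z12 [[ 0.6667  0.2354  0.0125]
 [ 0.6687 -0.2326  0.0125]
 [ 0.4848 -0.2339  0.0125]
 [ 0.4786  0.2365  0.0125]]
tray [[0.577  0.4597 0.035 ]
 [0.5756 0.3272 0.035 ]
 [0.3804 0.3222 0.035 ]
 [0.3781 0.452  0.035 ]]
```

```bash
cat >> h.py <<'E'
YAW=0.018
def goal(psi=YAW):
    c,s=np.cos(psi),np.sin(psi)
    return np.array([[c,0,-s],[s,0,c],[0,-1,0]])
def plan(target,psi=YAW,grasp=True):
    o=st();p=np.array(o['tcp_pos']);Rm=rotm(o['orientation'])
    t=np.array(target,float)
    if grasp: t=t-0.155*goal(psi)[:,1]
    print('shift',Rm.T@(t-p)/0.3,'rot',R.from_matrix(Rm.T@goal(psi)).as_rotvec()/(np.pi/2),'grasp now',p+.155*Rm[:,1])
E
python3 - <<'E'
from h import *
plan([.625,-.105,.28])
E
```

```text
t 0.25 p [0.2408 0.6305 0.4042] rot [-1.3605 -0.9359  0.937 ] F [-0.1495  0.4912 -0.5479] w 0.08550898213766635
shift [-1.8334 -0.1008 -2.0711] rot [ 0.0004  0.7563 -0.0004] grasp now [0.2407 0.6303 0.2492]
```

Request:
step_arm(xyz=[[-0.2,-0.01,-0.22],[-0.36,-0.03,-0.4],[-0.53,-0.04,-0.6],[-0.7,-0.05,-0.8],[-0.88,-0.05,-1.0],[-0.88,-0.05,-1.0],[-0.88,-0.05,-1.0]], rotation=[[0,0.1,0],[0,0.2,0],[0,0.3,0],[0,0.4,0],[0,0.5,0],[0,0.6,0],[0,0.65,0]], grip=0, force=40)

```text
clock: 1.12
tcp_pos: [0.4284, 0.273, 0.4198]
orientation: [-1.567, -0.139, 0.138]
contact_force: [0.0, 0.8, 0.0]
grip_width: 0.0855
```

```bash
python3 - <<'E'
from h import *
plan([.625,-.105,.28])
E
```

```text
t 1.125 p [0.4284 0.273  0.4198] rot [-1.5675 -0.1386  0.1383] F [0.0217 0.7643 0.0473] w 0.08550182340715774
shift [ 0.4242 -0.049  -1.3554] rot [0.0007 0.1008 0.0001] grasp now [0.4285 0.2728 0.2648]
```

Request:
step_arm(xyz=[[0.06,-0.01,-0.2],[0.12,-0.02,-0.4],[0.18,-0.03,-0.6],[0.25,-0.04,-0.8],[0.3,-0.05,-1.0],[0.3,-0.05,-1.0]], rotation=[[0,0.05,0],[0,0.1,0],[0,0.1,0],[0,0.1,0],[0,0.1,0],[0,0.1,0]])

```text
clock: 1.88
tcp_pos: [0.5706, -0.0112, 0.4356]
orientation: [-1.574, -0.011, 0.008]
contact_force: [-0.2, 1.0, -0.7]
grip_width: 0.0856
```

```bash
python3 - <<'E'
from h import *
plan([.625,-.105,.28])
grab('wrist','w1.png')
E
```

```text
t 1.875 p [ 0.5706 -0.0112  0.4356] rot [-1.5742 -0.0107  0.0079] F [-0.1552  0.9885 -0.6637] w 0.08561453620195485
shift [ 0.1775  0.0034 -0.3147] rot [ 0.0022 -0.0039  0.0011] grasp now [ 0.5709 -0.0118  0.2806]
```

View pics/w1.png

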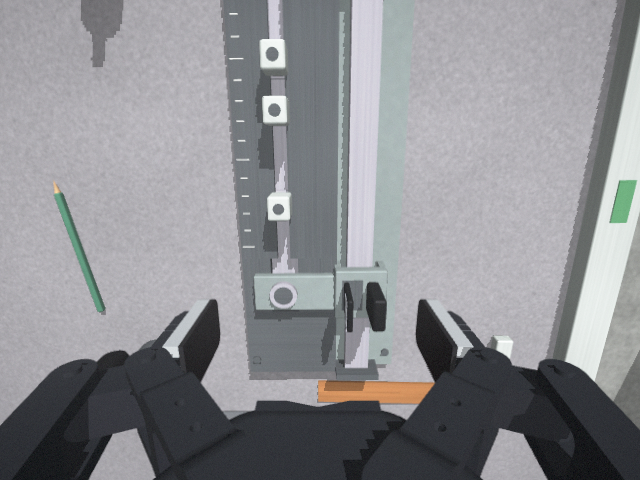

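```bash
python3 - <<'E'
from h import *
f=grab('wrist')
print(f['p'])
c=f['pixels'][240:400,230:430,::-1];cv2.imwrite('pics/w1z.png',cv2.resize(c,None,fx=3.75,fy=3.75,interpolation=cv2.INTER_CUBIC))
E
```

```text
[0.5695 0.0639 0.4033]
```

View pics/w1z.png

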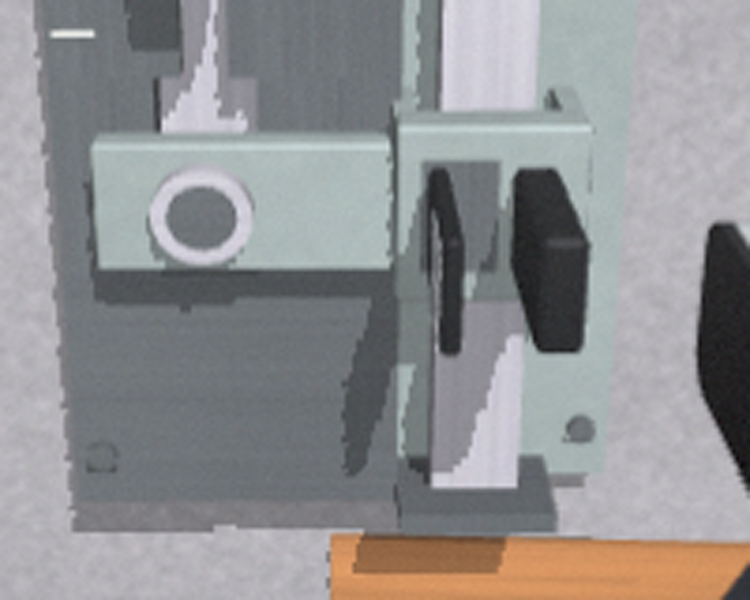

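Request:
step_arm(xyz=[[0.09,0,-0.16],[0.18,0,-0.31],[0.18,0,-0.31],[0.18,0,-0.31]], rotation=[[0.002,-0.004,0.001],[0.002,-0.004,0.001],[0.002,-0.004,0.001],[0.002,-0.004,0.001]])

```text
clock: 2.48
tcp_pos: [0.6256, -0.0962, 0.4344]
orientation: [-1.567, -0.019, 0.024]
contact_force: [0.9, 0.7, 0.2]
grip_width: 0.0852
```

```bash
python3 - <<'E'
from h import *
plan([.625,-.105,.28])
f=grab('wrist');print(f['p'])
c=f['pixels'][150:350,200:450,::-1];cv2.imwrite('pics/w2z.png',cv2.resize(c,None,fx=3,fy=3,interpolation=cv2.INTER_CUBIC))
E
```

```text
t 2.475 p [ 0.6256 -0.0962  0.4344] rot [-1.567  -0.019   0.0236] F [0.8605 0.6894 0.2319] w 0.085179524522307
shift [-0.0026 -0.0022 -0.0291] rot [-0.0023  0.0058 -0.0018] grasp now [ 0.6251 -0.0957  0.2794]
[ 0.6238 -0.0232  0.4029]
```

View pics/w2z.png

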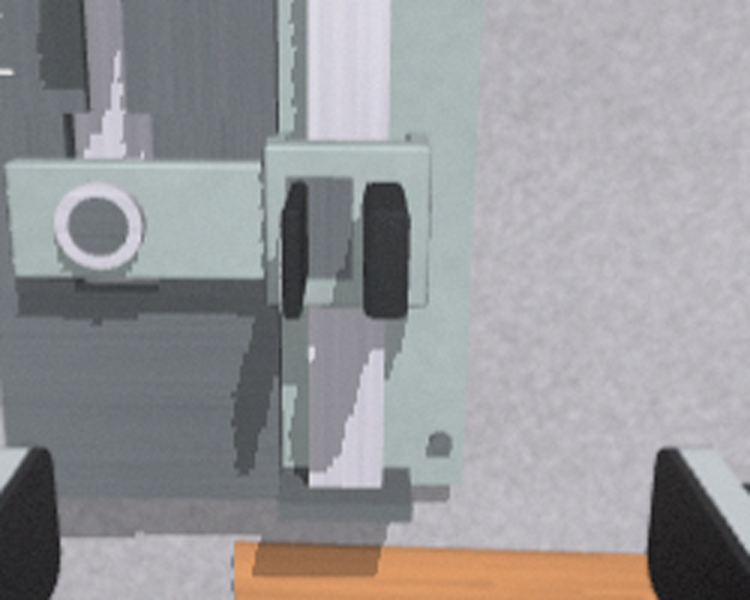

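```bash
python3 - <<'E'
from h import *
f=grab('wrist')
W=lambda u,v:(u/3-.33+200,v/3-.33+150)
print('block outer',onz(f,[W(409,243),W(407,318)],.1),'tab outer',onz(f,[W(283,250),W(284,315)],.1),'inner',onz(f,[W(364,315)],.1))
g=dict(f);g['p']=np.array([0.5695,0.0639,0.4033]);g['R']=f['R']@np.eye(3)
V=lambda u,v:(u/3.75-.37+230,v/3.75-.37+240)
print(tri([g,f],[V(584,352),W(406,318)]),tri([g,f],[V(442,352),W(285,317)]))
E
```

```text
block outer [[ 0.6422 -0.1006  0.1   ]
 [ 0.6426 -0.1251  0.1   ]] tab outer [[ 0.6032 -0.104   0.1   ]
 [ 0.6037 -0.1253  0.1   ]] inner [[ 0.629  -0.1245  0.1   ]]
(array([ 0.6441, -0.1269,  0.0921]), [np.float64(0.0015908193028690105), np.float64(0.0015908193028691228)]) (array([ 0.6046, -0.1278,  0.0922]), [np.float64(0.0012942146918823827), np.float64(0.0012942146918825815)])
```

```bash
python3 - <<'E'
from h import *
plan([.6264,-.1085,.082])
E
```

```text
t 2.575 p [ 0.6254 -0.096   0.4347] rot [-1.567  -0.0201  0.0237] F [ 0.3491 -0.0639 -0.214 ] w 0.08516004912199156
shift [ 0.0037  0.6589 -0.0441] rot [-0.0023  0.0063 -0.0014] grasp now [ 0.625  -0.0955  0.2797]
```

Request:
step_arm(xyz=[[0.004,0.1,-0.044],[0.004,0.2,-0.044],[0.004,0.32,-0.044],[0.004,0.44,-0.044],[0.004,0.54,-0.044],[0.004,0.61,-0.044],[0.004,0.65,-0.044],[0.004,0.658,-0.044],[0.004,0.658,-0.044],[0.004,0.658,-0.044]], rotation=[[-0.002,0.006,-0.001],[-0.002,0.006,-0.001],[-0.002,0.006,-0.001],[-0.002,0.006,-0.001],[-0.002,0.006,-0.001],[-0.002,0.006,-0.001],[-0.002,0.006,-0.001],[-0.002,0.006,-0.001],[-0.002,0.006,-0.001],[-0.002,0.006,-0.001]])

```text
clock: 3.82
tcp_pos: [0.6269, -0.1087, 0.2382]
orientation: [-1.57, -0.015, 0.014]
contact_force: [-0.4, -0.7, 0.2]
grip_width: 0.0853
```

```bash
python3 - <<'E'
from h import *
plan([.6264,-.1085,.082])
grab('scene','s2.png');grab('wrist','w3.png')
E
```

```text
t 3.825 p [ 0.6269 -0.1087  0.2382] rot [-1.5703 -0.0151  0.0137] F [-0.3519 -0.7456  0.1533] w 0.08529361309995515
shift [-0.0015  0.0041  0.0005] rot [-0.0003  0.0002  0.0006] grasp now [ 0.627  -0.1086  0.0832]
```

View pics/w3.png

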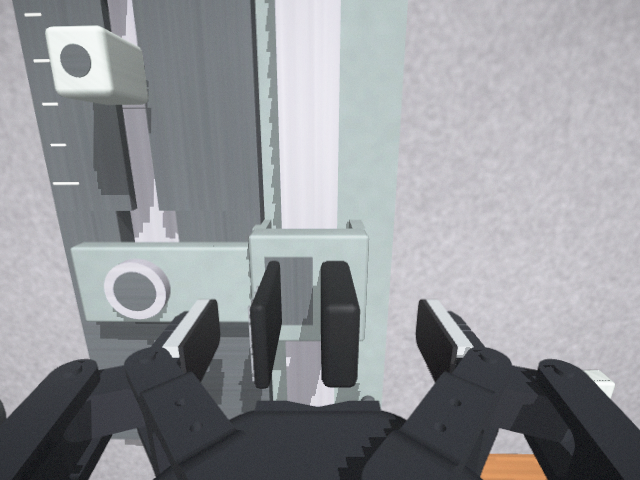

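Wrist view: both plates (about x 265 and 340) stand between the open pads. Close.

Request:
step_arm(xyz=[[0,0.003,0],[0,0.003,0],[0,0.003,0],[0,0.003,0],[0,0.003,0],[0,0.003,0],[0,0.003,0],[0,0.003,0]], rotation=[[0,0,0],[0,0,0],[0,0,0],[0,0,0],[0,0,0],[0,0,0],[0,0,0],[0,0,0]], grip=1, force=60)

```text
clock: 4.92
tcp_pos: [0.627, -0.1088, 0.2376]
orientation: [-1.57, -0.015, 0.014]
contact_force: [2.8, -0.1, 5.6]
grip_width: 0.0294
```

```bash
python3 - <<'E'
from h import *
o=st();print(tool(o,[0.0015,-.085,0]))
E
```

```text
t 4.925 p [ 0.627  -0.1088  0.2376] rot [-1.5704 -0.0151  0.014 ] F [ 2.7724 -0.109   5.6038] w 0.029360570567924116
[-0.0002 -0.0001 -0.2834]
```

Request:
step_arm(xyz=[[0,0,-0.02],[0,0,-0.05],[0,0,-0.08],[0,0,-0.11],[0,0,-0.14],[0,0,-0.17],[0,0,-0.2],[0,0,-0.22],[0,0,-0.24],[0,0,-0.25]], rotation=[[0,0,0],[0,0,0],[0,0,0],[0,0,0],[0,0,0],[0,0,0],[0,0,0],[0,0,0],[0,0,0],[0,0,0]])

```text
clock: 6.18
tcp_pos: [0.6284, -0.1843, 0.2377]
orientation: [-1.571, -0.015, 0.014]
contact_force: [2.1, 1.8, 5.0]
grip_width: 0.0299
```

```bash
python3 - <<'E'
from h import *
st();grab('scene','s3.png');grab('wrist','w4.png')
E
```

```text
t 6.175 p [ 0.6284 -0.1843  0.2377] rot [-1.5706 -0.0149  0.0136] F [2.074  1.7548 5.0156] w 0.02991395832768088
```

View pics/s3.png

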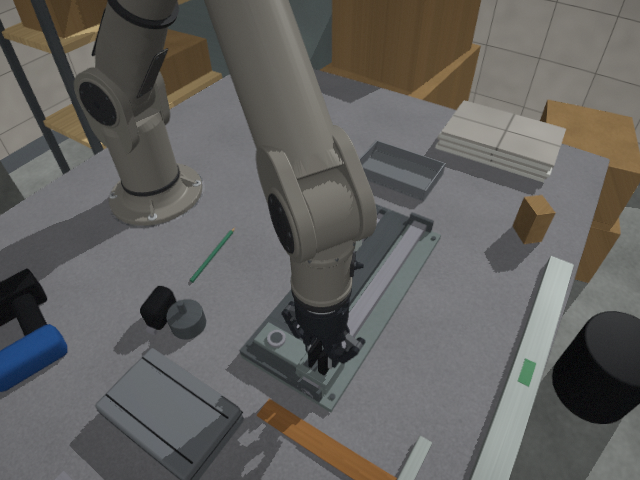

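View pics/w4.png

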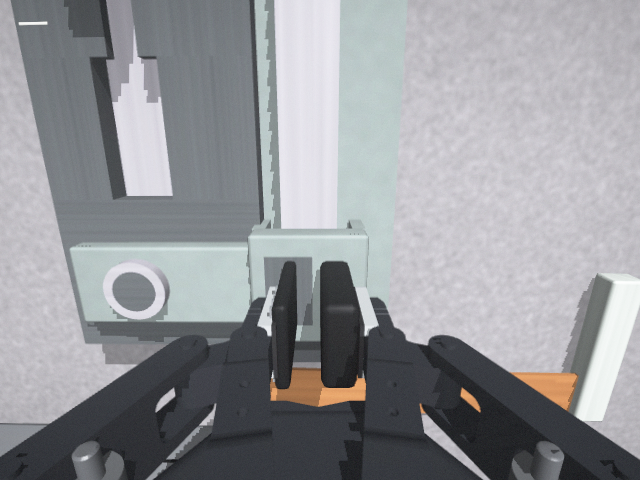

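Request:
step_arm(xyz=[[0,0,-0.01],[0,0,-0.02],[0,0,-0.027],[0,0,-0.033],[0,0,-0.033],[0,0,-0.033]], rotation=[[0,0,0],[0,0,0],[0,0,0],[0,0,0],[0,0,0],[0,0,0]])

```text
clock: 7.02
tcp_pos: [0.6287, -0.1914, 0.2377]
orientation: [-1.566, -0.016, 0.017]
contact_force: [-0.7, 10.7, 9.6]
grip_width: 0.0296
```

Request:
step_arm(xyz=[[0,0,-0.012],[0,0,-0.02],[0,0,-0.025],[0,0,-0.025]], rotation=[[0,0,0],[0,0,0],[0,0,0],[0,0,0]])

```text
clock: 7.52
tcp_pos: [0.6292, -0.1931, 0.2376]
orientation: [-1.557, -0.017, 0.022]
contact_force: [-5.7, 18.2, 14.5]
grip_width: 0.0297
```

```bash
python3 - <<'E'
from h import *
st();grab('wrist','w5.png')
E
```

```text
t 7.525 p [ 0.6292 -0.1931  0.2376] rot [-1.5566 -0.0166  0.0218] F [-5.6986 18.2404 14.5206] w 0.029665740435303435
```

View pics/w5.png

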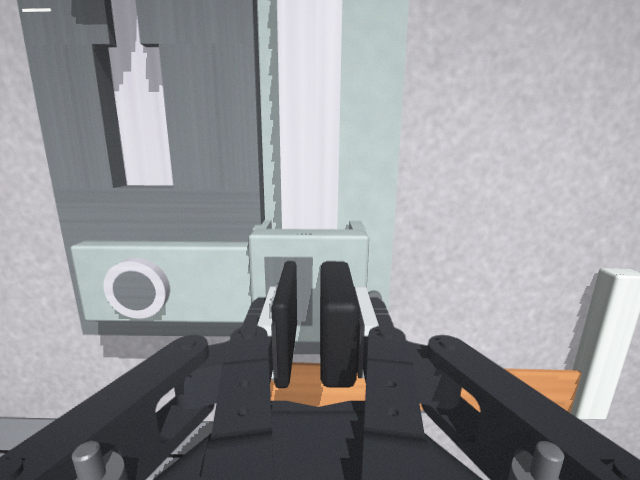

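Request:
step_arm(xyz=[[0,0,-0.005],[0,0,-0.005],[0,0,-0.005],[0,0,-0.005],[0,0,-0.005],[0,0,-0.005]], rotation=[[0,0,0],[0,0,0],[0,0,0],[0,0,0],[0,0,0],[0,0,0]], grip=0)

```text
clock: 8.32
tcp_pos: [0.6293, -0.1947, 0.2376]
orientation: [-1.557, -0.017, 0.022]
contact_force: [0.4, 0.3, -0.6]
grip_width: 0.0854
```

```bash
python3 - <<'E'
from h import *
plan([.6264,-.15,.20])
E
```

```text
t 8.325 p [ 0.6293 -0.1947  0.2376] rot [-1.5569 -0.0167  0.0215] F [ 0.3683  0.3159 -0.5767] w 0.08536026325234432
shift [-0.0072 -0.3891  0.1547] rot [-0.0088  0.0041 -0.0019] grasp now [ 0.6288 -0.1926  0.0826]
```

Request:
step_arm(xyz=[[0,-0.1,0],[0,-0.25,0],[0,-0.39,0.05],[-0.1,-0.5,0.2],[-0.2,-0.5,0.4],[-0.25,-0.5,0.5],[-0.25,-0.5,0.5]], rotation=[[-0.009,0.004,-0.002],[-0.009,0.004,-0.002],[-0.009,0.004,-0.002],[-0.009,0.004,-0.002],[-0.009,0.004,-0.002],[-0.009,0.004,-0.002],[-0.009,0.004,-0.002]])

```text
clock: 9.2
tcp_pos: [0.5503, -0.0456, 0.39]
orientation: [-1.569, -0.018, 0.018]
contact_force: [1.0, -0.4, -0.4]
grip_width: 0.0856
```

```bash
python3 - <<'E'
from h import *
plan([.53,-.006,.10])
grab('wrist','w6.png');grab('top','t6.png')
E
```

```text
t 9.2 p [ 0.5503 -0.0456  0.39  ] rot [-1.5689 -0.0183  0.0185] F [ 1.0217 -0.3896 -0.4459] w 0.0855592321971328
shift [-0.0644  0.4502  0.1326] rot [-0.0012  0.0034 -0.0001] grasp now [ 0.5502 -0.0453  0.235 ]
```

View pics/w6.png

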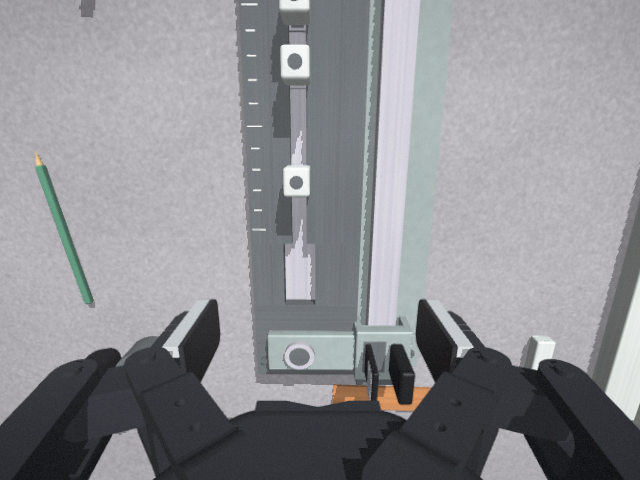

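View pics/t6.png

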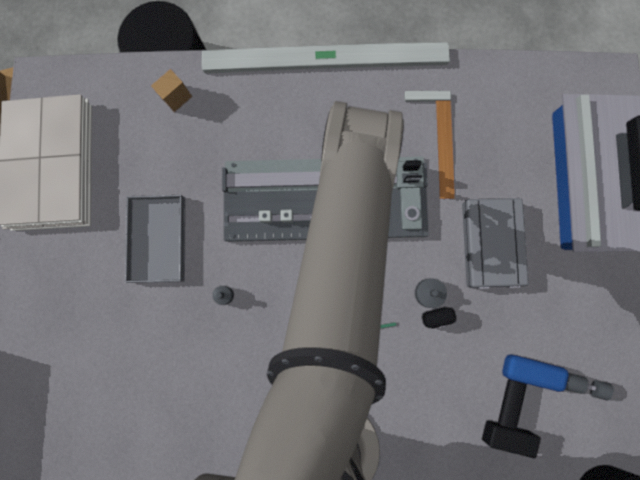

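```bash
python3 - <<'E'
from h import *
f=grab('wrist')
print(onz(f,[(296,183),(295,61)],.0635),onz(f,[(299.5,356)],.048))
# window corners at floor/lip
print(onz(f,[(286,300),(313,301)],.012))
plan([.53,-.006,.10])
E
```

```text
[[ 0.5325 -0.0109  0.0635]
 [ 0.5316  0.0852  0.0635]] [[ 0.5354 -0.197   0.048 ]]
[[ 0.5182 -0.1489  0.012 ]
 [ 0.5488 -0.1495  0.012 ]]
t 9.35 p [ 0.5515 -0.0497  0.3902] rot [-1.5716 -0.0143  0.0124] F [-0.6021  0.2426 -0.5998] w 0.08518875904823305
shift [-0.0696  0.4505  0.1472] rot [ 0.0006 -0.0007  0.0007] grasp now [ 0.5517 -0.0498  0.2352]
```

```bash
python3 - <<'E'
from h import *
plan([.5305,-.0065,.052])
E
```

```text
t 9.35 p [ 0.5515 -0.0497  0.3902] rot [-1.5716 -0.0143  0.0124] F [-0.6021  0.2426 -0.5998] w 0.08518875904823305
shift [-0.0682  0.6105  0.1457] rot [ 0.0006 -0.0007  0.0007] grasp now [ 0.5517 -0.0498  0.2352]
```

Request:
step_arm(xyz=[[-0.04,0.08,0.08],[-0.068,0.2,0.146],[-0.068,0.32,0.146],[-0.068,0.43,0.146],[-0.068,0.52,0.146],[-0.068,0.58,0.146],[-0.068,0.605,0.146],[-0.068,0.61,0.146],[-0.068,0.61,0.146]], rotation=[[0,0,0],[0,0,0],[0,0,0],[0,0,0],[0,0,0],[0,0,0],[0,0,0],[0,0,0],[0,0,0]], grip=0.3)

```text
clock: 10.48
tcp_pos: [0.531, -0.0065, 0.2078]
orientation: [-1.572, -0.015, 0.011]
contact_force: [-0.2, 0.7, 0.3]
grip_width: 0.0597
```

```bash
python3 - <<'E'
from h import *
plan([.5305,-.0065,.052]);grab('wrist','w7.png')
E
```

```text
t 10.475 p [ 0.531  -0.0065  0.2078] rot [-1.5715 -0.0151  0.0113] F [-0.1767  0.7207  0.2914] w 0.059729902878228686
shift [-0.0015  0.0027  0.0001] rot [ 0.0005 -0.0007  0.0015] grasp now [ 0.5313 -0.0066  0.0528]
```

View pics/w7.png

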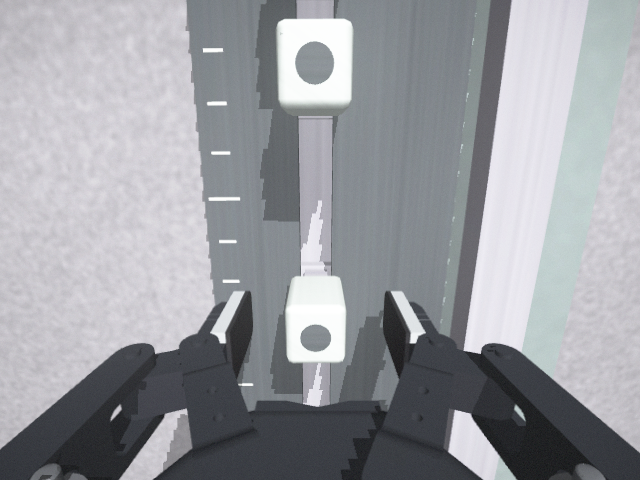

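Request:
step_arm(xyz=[[0,0,0],[0,0,0],[0,0,0],[0,0,0],[0,0,0],[0,0,0]], rotation=[[0,0,0],[0,0,0],[0,0,0],[0,0,0],[0,0,0],[0,0,0]], grip=1, force=40)

```text
clock: 11.28
tcp_pos: [0.5311, -0.0064, 0.2084]
orientation: [-1.571, -0.016, 0.011]
contact_force: [-0.6, 1.2, 5.2]
grip_width: 0.0232
```

```bash
python3 - <<'E'
from h import *
plan([.5320,-.11,.053]);grab('wrist','w8.png')
E
```

```text
t 11.275 p [ 0.5311 -0.0064  0.2084] rot [-1.571  -0.0158  0.0109] F [-0.6317  1.2231  5.1728] w 0.02320997948760873
shift [-0.003   0.0015 -0.3454] rot [ 0.0002 -0.0007  0.002 ] grasp now [ 0.5316 -0.0064  0.0534]
```

View pics/w8.png

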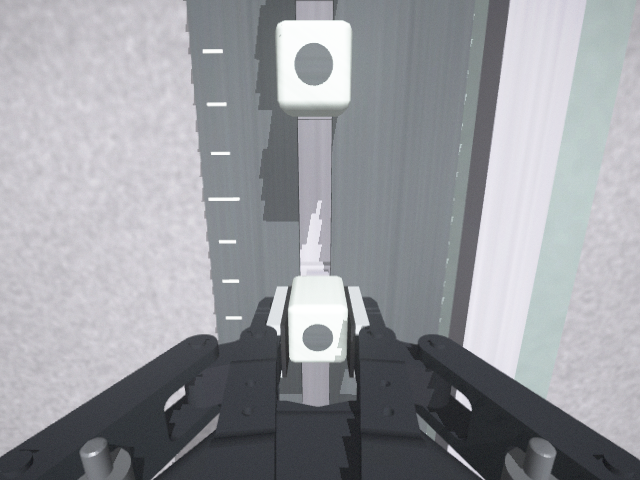

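Request:
step_arm(xyz=[[0,0,-0.02],[0,0,-0.05],[0,0,-0.09],[0,0,-0.13],[0,0,-0.17],[0,0,-0.21],[0,0,-0.25],[0,0,-0.29],[0,0,-0.32],[0,0,-0.34],[0,0,-0.345],[0,0,-0.345],[0,0,-0.345]], rotation=[[0,0,0],[0,0,0],[0,0,0],[0,0,0],[0,0,0],[0,0,0],[0,0,0],[0,0,0],[0,0,0],[0,0,0],[0,0,0],[0,0,0],[0,0,0]])

```text
clock: 12.95
tcp_pos: [0.5328, -0.1101, 0.2085]
orientation: [-1.572, -0.016, 0.011]
contact_force: [-0.4, -1.9, 0.9]
grip_width: 0.0239
```

```bash
python3 - <<'E'
from h import *
st();grab('wrist','w9.png')
E
```

```text
t 12.95 p [ 0.5328 -0.1101  0.2085] rot [-1.5716 -0.0159  0.0108] F [-0.3854 -1.8891  0.935 ] w 0.023877536089968048
```

View pics/w9.png

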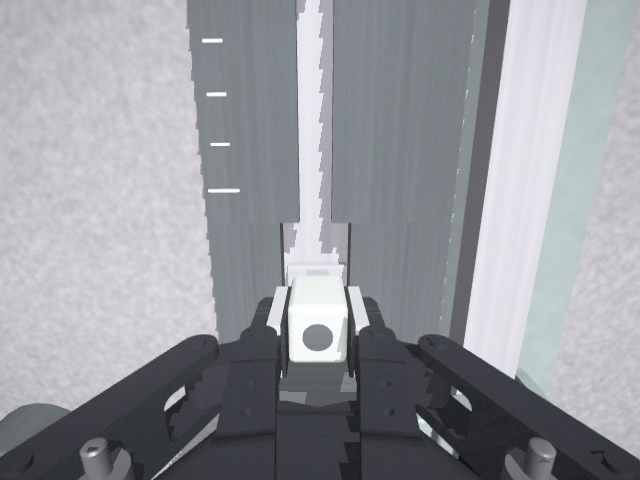

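Request:
step_arm(xyz=[[0,-0.03,0],[0,-0.08,0],[0,-0.14,0],[0,-0.22,0],[0,-0.32,0],[0,-0.42,0],[0,-0.5,0],[0,-0.5,0]], rotation=[[0,0,0],[0,0,0],[0,0,0],[0,0,0],[0,0,0],[0,0,0],[0,0,0],[0,0,0]])

```text
clock: 14.0
tcp_pos: [0.5328, -0.1102, 0.361]
orientation: [-1.571, -0.02, 0.007]
contact_force: [-0.3, -0.6, -2.1]
grip_width: 0.0235
```

```bash
python3 - <<'E'
from h import *
st();grab('wrist','w10.png');t=grab('top','t10.png')
E
```

```text
t 14.0 p [ 0.5328 -0.1102  0.361 ] rot [-1.5713 -0.0198  0.0069] F [-0.2728 -0.649  -2.1426] w 0.02352492431469248
```

View pics/w10.png

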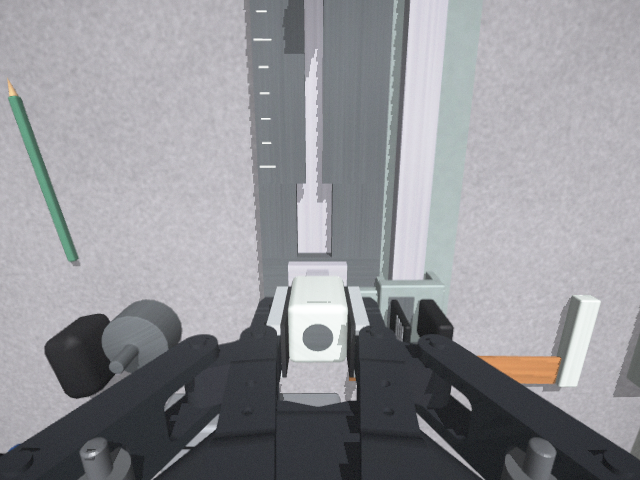

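View pics/t10.png

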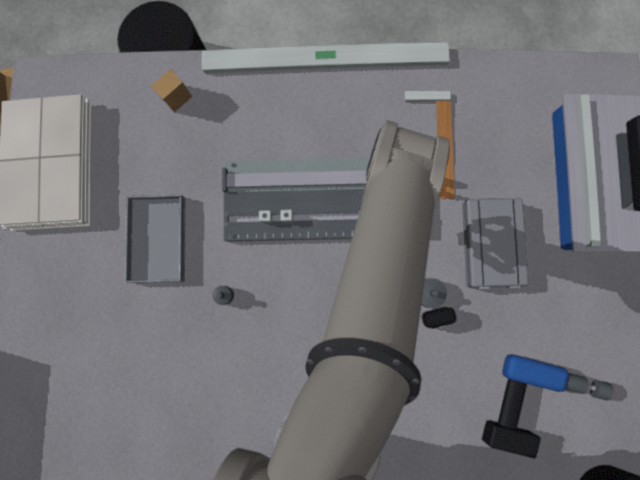

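```bash
python3 - <<'E'
from h import *
plan([.478,.426,.20])
s=grab('scene');c=s['pixels'][130:220,330:460,::-1];cv2.imwrite('pics/s10z.png',cv2.resize(c,None,fx=5,fy=5,interpolation=cv2.INTER_CUBIC))
t=grab('top');c=t['pixels'][180:300,110:200,::-1];cv2.imwrite('pics/t10z.png',cv2.resize(c,None,fx=5,fy=5,interpolation=cv2.INTER_CUBIC))
E
```

```text
t 14.1 p [ 0.532  -0.1097  0.3585] rot [-1.5711 -0.0162  0.0109] F [-0.0325  0.3176 -2.1723] w 0.023386665761213617
shift [-0.1492  0.0103  1.7886] rot [ 0.0003 -0.0005  0.0022] grasp now [ 0.5325 -0.1098  0.2035]
```

View pics/s10z.png

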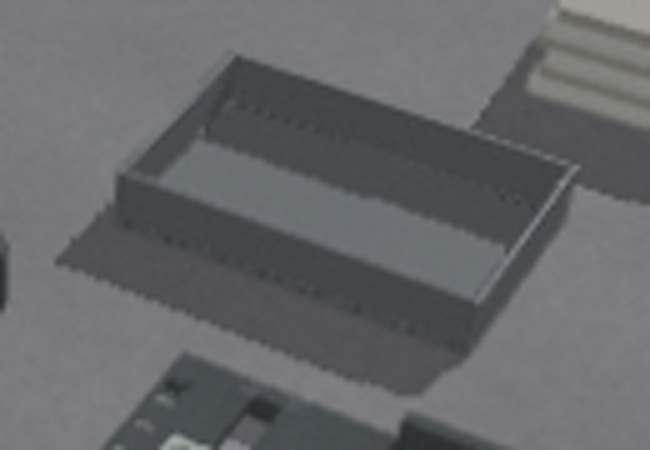

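View pics/t10z.png

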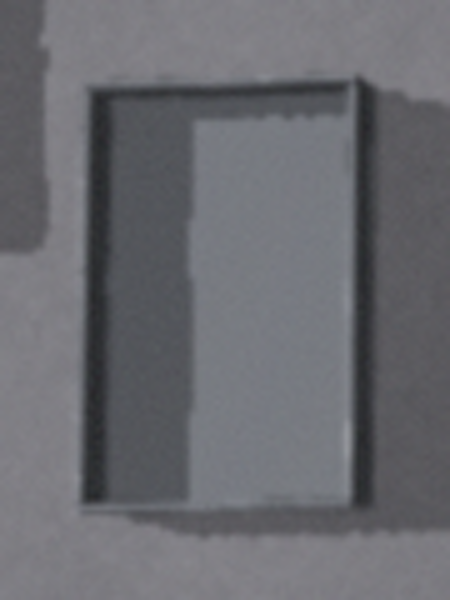

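```bash
python3 - <<'E'
from h import *
t=grab('top');s=grab('scene')
T=lambda u,v:(u/5-.4+110,v/5-.4+180);S=lambda u,v:(u/5-.4+330,v/5-.4+130)
tt=[(88,90),(357,82),(354,504),(82,507)];ss=[(578,168),(480,302),(120,178),(237,57)]
for a,b in zip(tt,ss): print(tri([t,s],[T(*a),S(*b)]),onz(t,[T(*a)],.035),onz(s,[S(*b)],.035))
print('c',onz(t,[T(*a) for a in tt],.035).mean(0))
print('floor-ish bottom',tri([t,s],[T(190,500),T(0,0)]) if 0 else '')
E
```

```text
(array([0.5779, 0.4634, 0.0337]), [np.float64(0.002305548957737965), np.float64(0.0023055489577378145)]) [[0.5756 0.4615 0.035 ]] [[0.58   0.4638 0.035 ]]
(array([0.5799, 0.3356, 0.0346]), [np.float64(0.002025450787535554), np.float64(0.002025450787535526)]) [[0.578  0.3343 0.035 ]] [[0.5814 0.3369 0.035 ]]
(array([0.3845, 0.3318, 0.0316]), [np.float64(0.0004754335327407699), np.float64(0.0004754335327408022)]) [[0.384  0.3305 0.035 ]] [[0.387  0.3282 0.035 ]]
(array([0.3835, 0.4581, 0.0336]), [np.float64(0.001073117716908076), np.float64(0.0010731177169079945)]) [[0.3826 0.4569 0.035 ]] [[0.3851 0.4571 0.035 ]]
c [0.4801 0.3958 0.035 ]
floor-ish bottom
```

Request:
step_arm(xyz=[[-0.01,0,0.08],[-0.02,0,0.22],[-0.03,0,0.4],[-0.05,0,0.6],[-0.07,0,0.8],[-0.08,0,0.95],[-0.08,0,1.0]], rotation=[[0,0,0],[0,0,0],[0,0,0],[0,0,0],[0,0,0],[0,0,0],[0,0,0]])

```text
clock: 15.18
tcp_pos: [0.502, 0.1932, 0.3564]
orientation: [-1.571, -0.017, 0.017]
contact_force: [0.2, -1.1, -0.9]
grip_width: 0.0234
```

```bash
python3 - <<'E'
from h import *
plan([.478,.426,.20])
E
```

```text
t 15.175 p [0.502  0.1932 0.3564] rot [-1.5715 -0.0172  0.0174] F [ 0.1982 -1.0649 -0.9145] w 0.023374051346866112
shift [-0.063   0.004   0.7775] rot [ 0.0005  0.0026 -0.0001] grasp now [0.502  0.1931 0.2014]
```

Request:
step_arm(xyz=[[-0.02,0,0.15],[-0.03,0,0.33],[-0.04,0,0.5],[-0.05,0,0.67],[-0.053,0,0.77],[-0.053,0,0.8],[-0.053,0,0.8],[-0.053,0,0.8]], rotation=[[0,0.003,0],[0,0.003,0],[0,0.003,0],[0,0.003,0],[0,0.003,0],[0,0.003,0],[0,0.003,0],[0,0.003,0]])

```text
clock: 16.18
tcp_pos: [0.4818, 0.4306, 0.3561]
orientation: [-1.573, -0.011, 0.011]
contact_force: [0.9, -0.1, -1.6]
grip_width: 0.0236
```

```bash
python3 - <<'E'
from h import *
plan([.481,.433,.0475]);grab('wrist','w11.png');grab('top','t11.png')
E
```

```text
t 16.175 p [0.4818 0.4306 0.3561] rot [-1.5729 -0.0112  0.0114] F [ 0.9114 -0.0743 -1.6127] w 0.023574512151003195
shift [-0.0024  0.5119  0.0092] rot [ 0.0013 -0.0023 -0.0001] grasp now [0.4818 0.4303 0.2011]
```

View pics/w11.png

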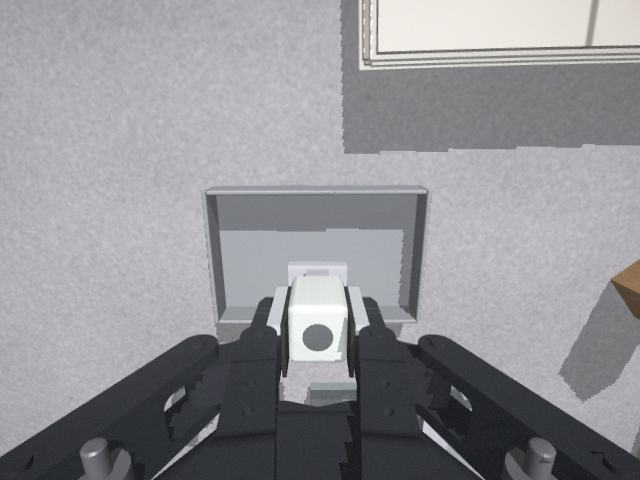

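View pics/t11.png

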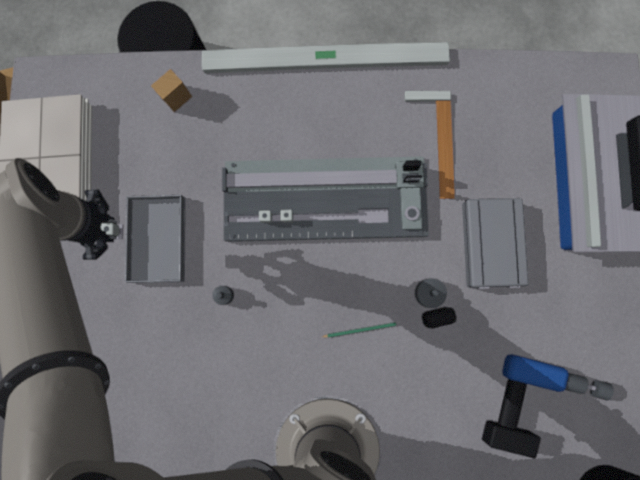

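```bash
python3 - <<'E'
from h import *
f=grab('wrist');P=onz(f,[(207,190),(427,189),(218,322),(417,321)],.035);print(P,P.mean(0))
plan([.481,.433,.0475])
E
```

```text
[[0.3862 0.4625 0.035 ]
 [0.5755 0.4662 0.035 ]
 [0.3867 0.3346 0.035 ]
 [0.5798 0.3387 0.035 ]] [0.4821 0.4005 0.035 ]
t 16.325 p [0.4814 0.4314 0.3564] rot [-1.5717 -0.0121  0.012 ] F [-0.1839 -0.6145 -1.5482] w 0.023569476998404948
shift [-0.0013  0.513   0.0058] rot [ 0.0006 -0.0017  0.    ] grasp now [0.4814 0.4313 0.2014]
```

Request:
step_arm(xyz=[[0,0.08,0.005],[0,0.2,0.005],[0,0.31,0.005],[0,0.4,0.005],[0,0.46,0.005],[0,0.49,0.005],[0,0.505,0.005],[0,0.513,0.005],[0,0.515,0.005],[0,0.515,0.005]], rotation=[[0,0,0],[0,0,0],[0,0,0],[0,0,0],[0,0,0],[0,0,0],[0,0,0],[0,0,0],[0,0,0],[0,0,0]])

```text
clock: 17.58
tcp_pos: [0.4815, 0.4329, 0.2024]
orientation: [-1.571, -0.013, 0.012]
contact_force: [0.6, -0.4, -2.1]
grip_width: 0.0234
```

Request:
step_arm(xyz=[[0,0.003,0],[0,0.006,0],[0,0.006,0]], rotation=[[0,0,0],[0,0,0],[0,0,0]])

```text
clock: 17.95
tcp_pos: [0.4815, 0.4329, 0.2006]
orientation: [-1.571, -0.013, 0.012]
contact_force: [0.4, -0.1, -1.1]
grip_width: 0.0236
```

Request:
step_arm(xyz=[[0,0,0],[0,0,0],[0,0,0],[0,-0.02,0],[0,-0.08,0],[0,-0.16,0],[0,-0.3,0],[0,-0.42,0],[0,-0.5,0],[0,-0.5,0]], rotation=[[0,0,0],[0,0,0],[0,0,0],[0,0,0],[0,0,0],[0,0,0],[0,0,0],[0,0,0],[0,0,0],[0,0,0]], grip=0.3)

```text
clock: 19.2
tcp_pos: [0.4822, 0.4332, 0.3541]
orientation: [-1.567, -0.015, 0.008]
contact_force: [0.2, 0.1, -0.5]
grip_width: 0.0599
```

```bash
python3 - <<'E'
from h import *
plan([.528,.089,.20]);grab('wrist','w12.png')
E
```

```text
t 19.2 p [0.4822 0.4332 0.3541] rot [-1.5668 -0.0153  0.0085] F [ 0.2488  0.1136 -0.5   ] w 0.05992239510753739
shift [ 0.1354 -0.0069 -1.1495] rot [-0.0025 -0.0018  0.0028] grasp now [0.4828 0.4338 0.1991]
```

View pics/w12.png

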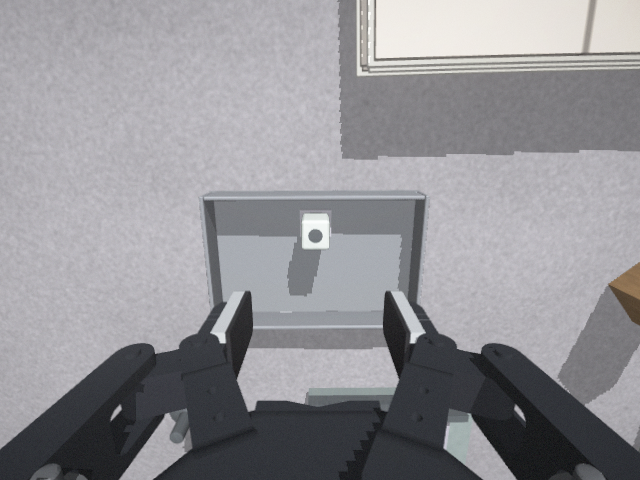

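Request:
step_arm(xyz=[[0.02,0,-0.12],[0.04,0,-0.3],[0.07,0,-0.5],[0.09,0,-0.7],[0.11,0,-0.9],[0.135,0,-1.0],[0.135,0,-1.0],[0.135,0,-1.0]], rotation=[[-0.002,-0.002,0.003],[-0.002,-0.002,0.003],[-0.002,-0.002,0.003],[-0.002,-0.002,0.003],[-0.002,-0.002,0.003],[-0.002,-0.002,0.003],[-0.002,-0.002,0.003],[-0.002,-0.002,0.003]])

```text
clock: 20.25
tcp_pos: [0.5263, 0.1346, 0.3511]
orientation: [-1.572, -0.012, 0.018]
contact_force: [-0.2, 0.5, 0.7]
grip_width: 0.0598
```

```bash
python3 - <<'E'
from h import *
plan([.529,.0895,.053]);f=grab('wrist','w13.png')
print(proj(f,[[.5287,.0893,.063],[.5275,.1376,.063]]))
E
```

```text
t 20.25 p [0.5263 0.1346 0.3511] rot [-1.5721 -0.0124  0.0182] F [-0.2291  0.4729  0.7355] w 0.059805169464256284
shift [ 0.0078  0.4772 -0.1498] rot [ 0.0008  0.0009 -0.0023] grasp now [0.5257 0.1344 0.1961]
[[320.1998 289.6934]
 [320.0336 233.601 ]]
```

View pics/w13.png

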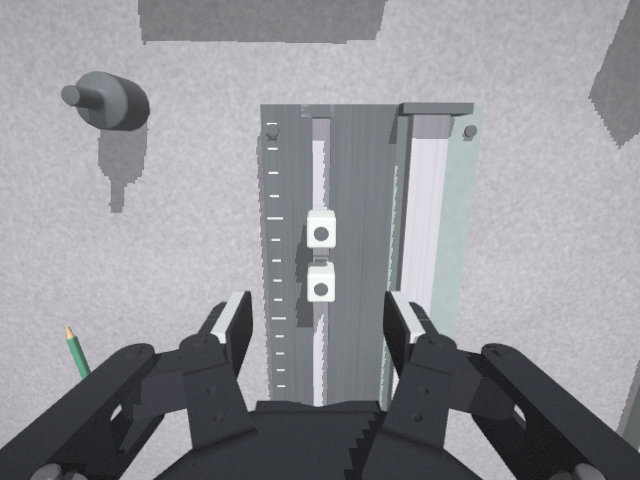

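Request:
step_arm(xyz=[[0.008,0,-0.1],[0.008,0.1,-0.15],[0.008,0.22,-0.15],[0.008,0.33,-0.15],[0.008,0.42,-0.15],[0.008,0.46,-0.15],[0.008,0.477,-0.15],[0.008,0.477,-0.15],[0.008,0.477,-0.15]], rotation=[[0.001,0.001,-0.002],[0.001,0.001,-0.002],[0.001,0.001,-0.002],[0.001,0.001,-0.002],[0.001,0.001,-0.002],[0.001,0.001,-0.002],[0.001,0.001,-0.002],[0.001,0.001,-0.002],[0.001,0.001,-0.002]])

```text
clock: 21.42
tcp_pos: [0.5295, 0.0901, 0.209]
orientation: [-1.57, -0.016, 0.014]
contact_force: [-0.0, 0.1, 0.6]
grip_width: 0.0598
```

Request:
step_arm(xyz=[[0,0,0],[0,0,0],[0,0,0],[0,0,0],[0,0,0],[0,0,0]], rotation=[[0,0,0],[0,0,0],[0,0,0],[0,0,0],[0,0,0],[0,0,0]], grip=1)

```text
clock: 22.18
tcp_pos: [0.5298, 0.0902, 0.2096]
orientation: [-1.569, -0.016, 0.013]
contact_force: [-0.8, 0.4, 6.0]
grip_width: 0.0235
```

```bash
python3 - <<'E'
from h import *
plan([.5323,-.11,.053]);f=grab('wrist','w14.png')
E
```

```text
t 22.175 p [0.5298 0.0902 0.2096] rot [-1.5694 -0.0164  0.0134] F [-0.8235  0.4083  5.9506] w 0.023536948736260714
shift [-0.0043  0.0043 -0.6672] rot [-0.0008  0.0006  0.0012] grasp now [0.5301 0.0904 0.0546]
```

View pics/w14.png

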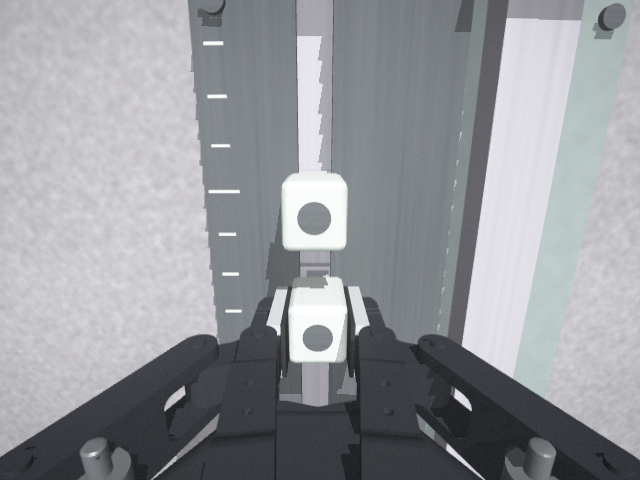

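Request:
step_arm(xyz=[[0,0,-0.02],[0,0,-0.06],[0,0,-0.11],[0,0,-0.17],[0,0,-0.23],[0,0,-0.29],[-0.001,0,-0.35],[-0.001,0,-0.41],[-0.002,0,-0.47],[-0.002,0,-0.53],[-0.002,0,-0.58],[-0.003,0,-0.62],[-0.003,0,-0.65],[-0.003,0,-0.667],[-0.003,0,-0.667],[-0.003,0,-0.667]], rotation=[[0,0,0],[0,0,0],[0,0,0],[0,0,0],[0,0,0],[0,0,0],[0,0,0],[0,0,0],[0,0,0],[0,0,0],[0,0,0],[0,0,0],[0,0,0],[0,0,0],[0,0,0],[0,0,0]])

```text
clock: 24.22
tcp_pos: [0.5326, -0.1112, 0.2096]
orientation: [-1.57, -0.016, 0.012]
contact_force: [-1.3, 0.8, 6.2]
grip_width: 0.0236
```

```bash
python3 - <<'E'
from h import *
st();f=grab('wrist','w15.png')
E
```

```text
t 24.225 p [ 0.5326 -0.1112  0.2096] rot [-1.57   -0.0162  0.0125] F [-1.2548  0.7884  6.1919] w 0.023579033146846097
```

View pics/w15.png

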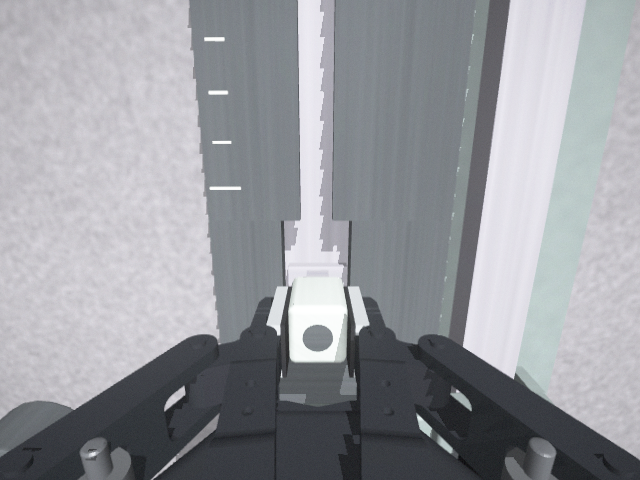

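Foot is in the window again; lift.

Request:
step_arm(xyz=[[0,-0.03,0],[0,-0.08,0],[0,-0.14,0],[0,-0.22,0],[0,-0.32,0],[0,-0.42,0],[0,-0.5,0],[0,-0.5,0]], rotation=[[0,0,0],[0,0,0],[0,0,0],[0,0,0],[0,0,0],[0,0,0],[0,0,0],[0,0,0]])

```text
clock: 25.28
tcp_pos: [0.5327, -0.1116, 0.3621]
orientation: [-1.57, -0.02, 0.009]
contact_force: [-0.1, 0.1, -1.9]
grip_width: 0.0236
```

```bash
python3 - <<'E'
from h import *
plan([.482,.397,.20]);f=grab('top','t16.png');grab('wrist','w16.png')
E
```

```text
t 25.275 p [ 0.5327 -0.1116  0.3621] rot [-1.5701 -0.02    0.0088] F [-0.0801  0.051  -1.8691] w 0.02362093479195142
shift [-0.1382  0.0239  1.6982] rot [-0.0004  0.0002  0.0046] grasp now [ 0.5338 -0.1115  0.2072]
```

View pics/t16.png

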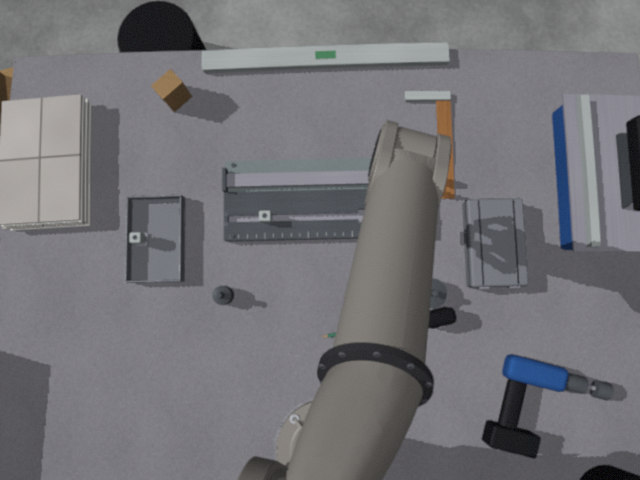

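View pics/w16.png

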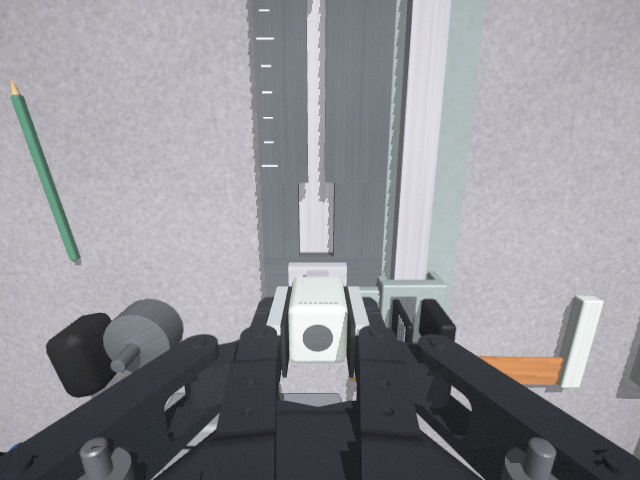

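Stop held, tray unmoved with one stop at (136,238). Carry.

Request:
step_arm(xyz=[[-0.01,0,0.08],[-0.02,0,0.22],[-0.03,0,0.4],[-0.05,0,0.6],[-0.07,0,0.8],[-0.08,0,0.95],[-0.08,0,1.0]], rotation=[[0,0,0.004],[0,0,0.004],[0,0,0.004],[0,0,0.004],[0,0,0.004],[0,0,0.004],[0,0,0.004]])

```text
clock: 26.25
tcp_pos: [0.5012, 0.1917, 0.3585]
orientation: [-1.57, -0.014, 0.023]
contact_force: [-0.1, -1.5, -1.8]
grip_width: 0.0232
```

```bash
python3 - <<'E'
from h import *
plan([.482,.396,.20])
E
```

```text
t 26.25 p [0.5012 0.1917 0.3585] rot [-1.5701 -0.0139  0.0234] F [-0.0675 -1.4861 -1.7758] w 0.02318885999981611
shift [-0.0477  0.0125  0.6824] rot [-0.0004  0.0036 -0.0039] grasp now [0.5002 0.1918 0.2035]
```

Request:
step_arm(xyz=[[-0.01,0,0.15],[-0.03,0,0.33],[-0.04,0,0.5],[-0.048,0.01,0.62],[-0.048,0.012,0.67],[-0.048,0.012,0.682],[-0.048,0.012,0.682],[-0.048,0.012,0.682]], rotation=[[0,0.004,-0.004],[0,0.004,-0.004],[0,0.004,-0.004],[0,0.004,-0.004],[0,0.004,-0.004],[0,0.004,-0.004],[0,0.004,-0.004],[0,0.004,-0.004]])

```text
clock: 27.25
tcp_pos: [0.4826, 0.3941, 0.3553]
orientation: [-1.571, -0.012, 0.011]
contact_force: [-1.3, -0.1, -1.4]
grip_width: 0.0236
```

```bash
python3 - <<'E'
from h import *
plan([.482,.396,.047]);f=grab('wrist','w17.png');grab('top','t17.png')
P=onz(f,[(0,0)],.035)
E
```

```text
t 27.25 p [0.4826 0.3941 0.3553] rot [-1.5707 -0.0121  0.0114] F [-1.2555 -0.1351 -1.4062] w 0.023568878360178427
shift [-0.0023  0.5111  0.0064] rot [-0.     -0.0019  0.0003] grasp now [0.4827 0.3941 0.2003]
```

View pics/w17.png

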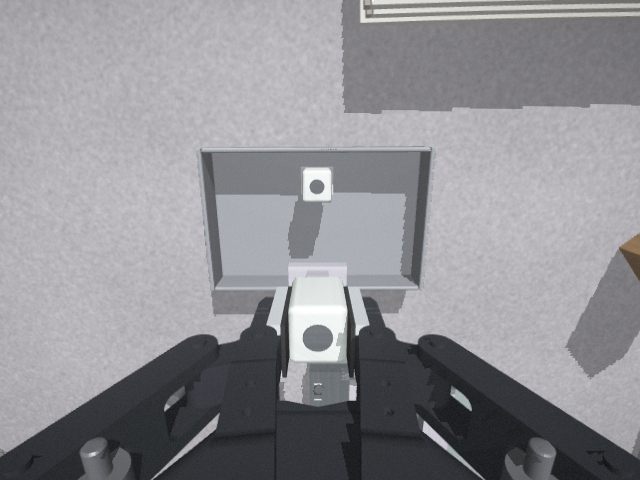

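```bash
python3 - <<'E'
from h import *
f=grab('wrist');print(onz(f,[(317,187)],.055),onz(f,[(202,150),(431,149),(213,289),(421,287)],.035).mean(0));plan([.482,.396,.047])
E
```

```text
[[0.4818 0.4333 0.055 ]] [0.4821 0.3993 0.035 ]
t 27.4 p [0.4823 0.395  0.3554] rot [-1.5701 -0.013   0.0124] F [-1.1178 -0.5051 -0.8811] w 0.023299232273465777
shift [-0.001   0.5113  0.0031] rot [-0.0004 -0.0012  0.0003] grasp now [0.4823 0.3951 0.2004]
```

Request:
step_arm(xyz=[[0,0.08,0.003],[0,0.2,0.003],[0,0.31,0.003],[0,0.4,0.003],[0,0.46,0.003],[0,0.49,0.003],[0,0.503,0.003],[0,0.51,0.003],[0,0.512,0.003],[0,0.513,0.003],[0,0.513,0.003]], rotation=[[0,0,0],[0,0,0],[0,0,0],[0,0,0],[0,0,0],[0,0,0],[0,0,0],[0,0,0],[0,0,0],[0,0,0],[0,0,0]])

```text
clock: 28.78
tcp_pos: [0.4824, 0.3961, 0.2018]
orientation: [-1.57, -0.013, 0.012]
contact_force: [-0.2, -0.1, -1.0]
grip_width: 0.0234
```

Request:
step_arm(xyz=[[0,0,0],[0,0,0],[0,0,0],[0,-0.02,0],[0,-0.08,0],[0,-0.16,0],[0,-0.3,0],[0,-0.42,0],[0,-0.5,0],[0,-0.5,0]], rotation=[[0,0,0],[0,0,0],[0,0,0],[0,0,0],[0,0,0],[0,0,0],[0,0,0],[0,0,0],[0,0,0],[0,0,0]], grip=0.3)

```text
clock: 30.02
tcp_pos: [0.4829, 0.3962, 0.3552]
orientation: [-1.566, -0.016, 0.009]
contact_force: [0.9, 0.4, -0.8]
grip_width: 0.0598
```

```bash
python3 - <<'E'
from h import *
plan([.528,.138,.20]);grab('wrist','w18.png')
E
```

```text
t 30.025 p [0.4829 0.3962 0.3552] rot [-1.5656 -0.0162  0.0088] F [ 0.8607  0.4302 -0.772 ] w 0.059843926662136525
shift [ 0.1365 -0.003  -0.8628] rot [-0.0032 -0.0013  0.003 ] grasp now [0.4836 0.397  0.2002]
```

View pics/w18.png

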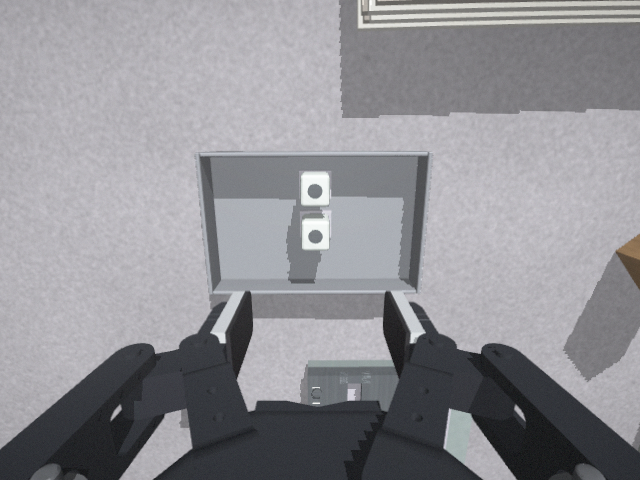

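Both stand in the tray. Now the last stop; first stop a bit short to look.

Request:
step_arm(xyz=[[0.02,0,-0.1],[0.06,0,-0.28],[0.09,0,-0.46],[0.12,0,-0.62],[0.136,0,-0.7],[0.136,0,-0.72],[0.136,0,-0.72],[0.136,0,-0.72]], rotation=[[-0.003,-0.001,0.003],[-0.003,-0.001,0.003],[-0.003,-0.001,0.003],[-0.003,-0.001,0.003],[-0.003,-0.001,0.003],[-0.003,-0.001,0.003],[-0.003,-0.001,0.003],[-0.003,-0.001,0.003]])

```text
clock: 31.08
tcp_pos: [0.5262, 0.1823, 0.3525]
orientation: [-1.572, -0.014, 0.018]
contact_force: [-0.5, 0.3, -0.4]
grip_width: 0.0597
```

```bash
python3 - <<'E'
from h import *
plan([.5285,.138,.053]);f=grab('wrist','w19.png')
print(proj(f,[[.5285,.138,.063]]))
E
```

```text
t 31.075 p [0.5262 0.1823 0.3525] rot [-1.5721 -0.0138  0.018 ] F [-0.4999  0.2592 -0.3862] w 0.05971381399458813
shift [ 0.0058  0.4819 -0.1472] rot [ 0.0008  0.0014 -0.0017] grasp now [0.5258 0.1821 0.1975]
[[319.6681 287.9399]]
```

View pics/w19.png

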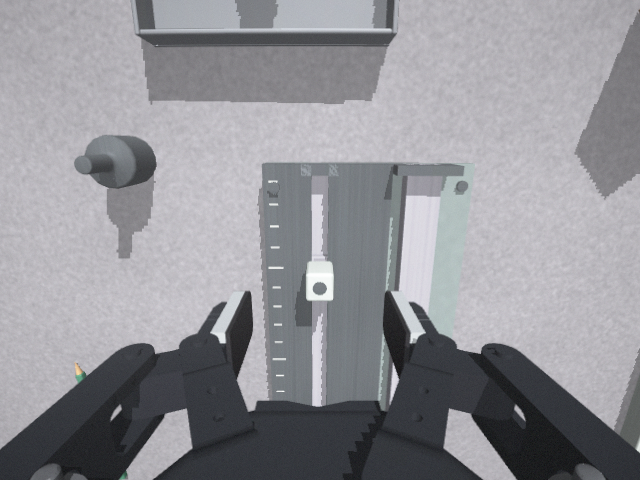

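Request:
step_arm(xyz=[[0.006,0,-0.1],[0.006,0.1,-0.147],[0.006,0.22,-0.147],[0.006,0.33,-0.147],[0.006,0.42,-0.147],[0.006,0.46,-0.147],[0.006,0.482,-0.147],[0.006,0.482,-0.147],[0.006,0.482,-0.147]], rotation=[[0.001,0.001,-0.002],[0.001,0.001,-0.002],[0.001,0.001,-0.002],[0.001,0.001,-0.002],[0.001,0.001,-0.002],[0.001,0.001,-0.002],[0.001,0.001,-0.002],[0.001,0.001,-0.002],[0.001,0.001,-0.002]])

```text
clock: 32.25
tcp_pos: [0.529, 0.1381, 0.2089]
orientation: [-1.57, -0.016, 0.013]
contact_force: [0.4, 0.9, 0.5]
grip_width: 0.0594
```

Request:
step_arm(xyz=[[0,0,0],[0,0,0],[0,0,0],[0,0,0],[0,0,0],[0,0,0]], rotation=[[0,0,0],[0,0,0],[0,0,0],[0,0,0],[0,0,0],[0,0,0]], grip=1)

```text
clock: 33.0
tcp_pos: [0.5291, 0.1382, 0.2095]
orientation: [-1.569, -0.016, 0.013]
contact_force: [-1.8, 1.3, 6.0]
grip_width: 0.0237
```

```bash
python3 - <<'E'
from h import *
plan([.5326,-.11,.053]);f=grab('wrist','w20.png')
E
```

```text
t 33.0 p [0.5291 0.1382 0.2095] rot [-1.5695 -0.0164  0.0128] F [-1.8293  1.3029  6.0247] w 0.02365333861755727
shift [-0.0038  0.0039 -0.8274] rot [-0.0008  0.0004  0.0015] grasp now [0.5295 0.1384 0.0545]
```

View pics/w20.png

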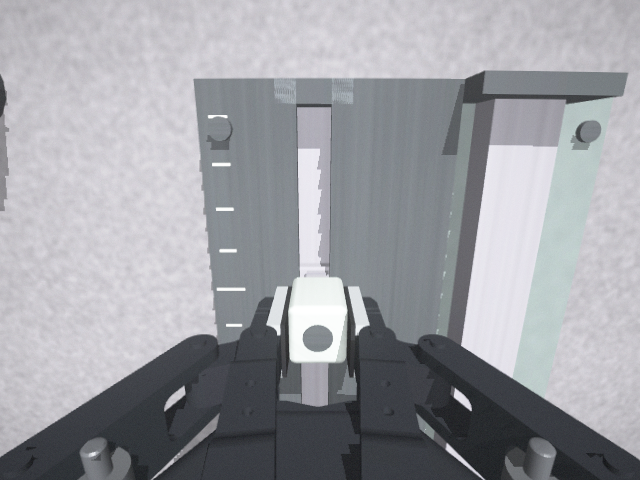

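Request:
step_arm(xyz=[[0,0,-0.02],[0,0,-0.06],[0,0,-0.12],[0,0,-0.18],[0,0,-0.25],[-0.001,0,-0.32],[-0.001,0,-0.39],[-0.001,0,-0.46],[-0.001,0,-0.53],[-0.002,0,-0.6],[-0.002,0,-0.67],[-0.002,0,-0.73],[-0.002,0,-0.78],[-0.002,0,-0.81],[-0.002,0,-0.828],[-0.002,0,-0.828],[-0.002,0,-0.828]], rotation=[[0,0,0],[0,0,0],[0,0,0],[0,0,0],[0,0,0],[0,0,0],[0,0,0],[0,0,0],[0,0,0],[0,0,0],[0,0,0],[0,0,0],[0,0,0],[0,0,0],[0,0,0],[0,0,0],[0,0,0]])

```text
clock: 35.17
tcp_pos: [0.5333, -0.1111, 0.2095]
orientation: [-1.57, -0.017, 0.012]
contact_force: [-0.1, 0.2, 5.5]
grip_width: 0.0232
```

```bash
python3 - <<'E'
from h import *
st();f=grab('wrist','w21.png')
E
```

```text
t 35.175 p [ 0.5333 -0.1111  0.2095] rot [-1.5701 -0.0166  0.0116] F [-0.101   0.1988  5.4779] w 0.02316141322615173
```

View pics/w21.png

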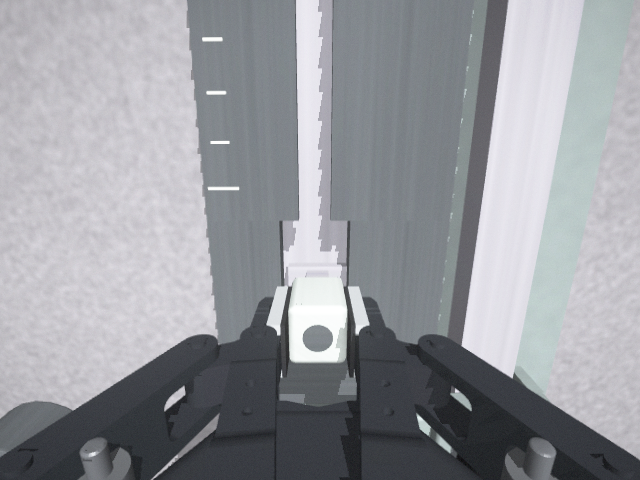

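Request:
step_arm(xyz=[[0,-0.03,0],[0,-0.08,0],[0,-0.14,0],[0,-0.22,0],[0,-0.32,0],[0,-0.42,0],[0,-0.5,0],[0,-0.5,0]], rotation=[[0,0,0],[0,0,0],[0,0,0],[0,0,0],[0,0,0],[0,0,0],[0,0,0],[0,0,0]])

```text
clock: 36.22
tcp_pos: [0.5332, -0.1115, 0.3621]
orientation: [-1.57, -0.02, 0.008]
contact_force: [-0.1, 0.1, -1.6]
grip_width: 0.0234
```

```bash
python3 - <<'E'
from h import *
plan([.482,.358,.20]);f=grab('top','t22.png');grab('wrist','w22.png')
E
```

```text
t 36.225 p [ 0.5332 -0.1115  0.3621] rot [-1.5703 -0.0205  0.0077] F [-0.1348  0.0545 -1.6014] w 0.023375770747493203
shift [-0.1429  0.0232  1.5678] rot [-0.0002 -0.      0.0052] grasp now [ 0.5345 -0.1114  0.2071]
```

View pics/t22.png

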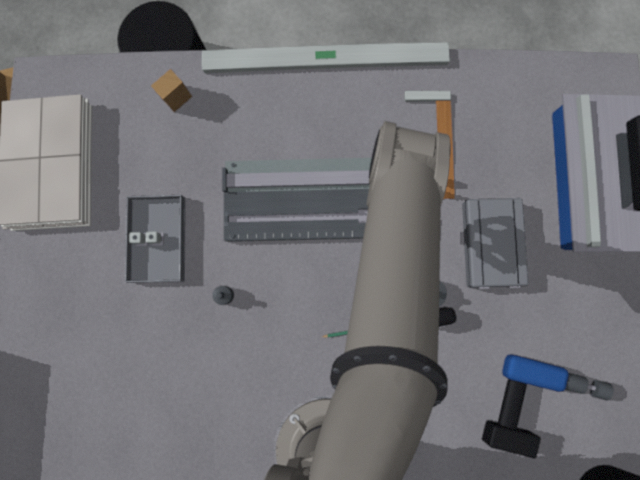

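View pics/w22.png

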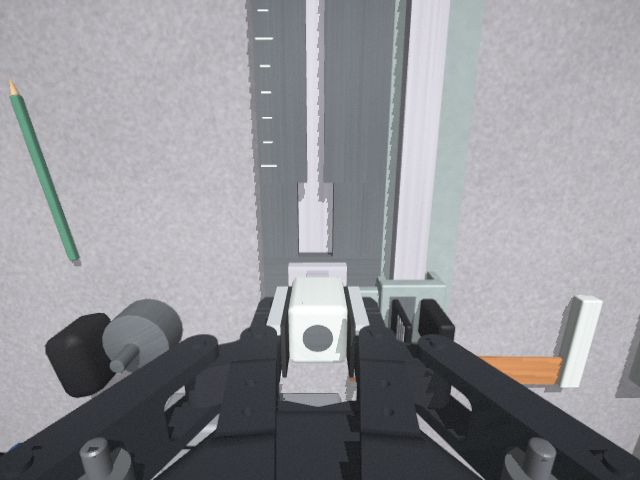

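Held; tray unmoved with both stops (136,238),(151,238).

Request:
step_arm(xyz=[[-0.01,0,0.08],[-0.02,0,0.22],[-0.03,0,0.4],[-0.05,0,0.6],[-0.07,0,0.8],[-0.08,0,0.9],[-0.08,0,0.9]], rotation=[[0,0,0.005],[0,0,0.005],[0,0,0.005],[0,0,0.005],[0,0,0.005],[0,0,0.005],[0,0,0.005]])

```text
clock: 37.2
tcp_pos: [0.5024, 0.1614, 0.3584]
orientation: [-1.57, -0.013, 0.024]
contact_force: [0.5, 0.7, -1.7]
grip_width: 0.0234
```

```bash
python3 - <<'E'
from h import *
plan([.482,.359,.20]);grab('top','t23.png')
E
```

```text
t 37.2 p [0.5024 0.1614 0.3584] rot [-1.5701 -0.0133  0.0241] F [ 0.5153  0.7162 -1.6553] w 0.02340430131976646
shift [-0.0524  0.012   0.6601] rot [-0.0004  0.0037 -0.0044] grasp now [0.5014 0.1615 0.2034]
```

View pics/t23.png

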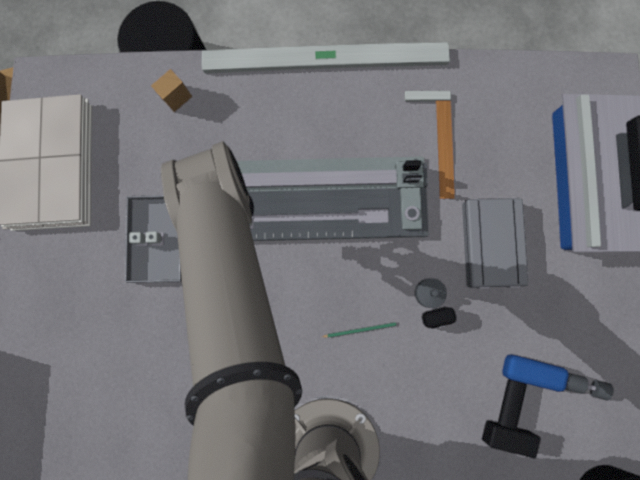

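Request:
step_arm(xyz=[[-0.01,0,0.15],[-0.03,0,0.33],[-0.04,0,0.48],[-0.052,0.01,0.6],[-0.052,0.012,0.65],[-0.052,0.012,0.66],[-0.052,0.012,0.66],[-0.052,0.012,0.66]], rotation=[[0,0.004,-0.004],[0,0.004,-0.004],[0,0.004,-0.004],[0,0.004,-0.004],[0,0.004,-0.004],[0,0.004,-0.004],[0,0.004,-0.004],[0,0.004,-0.004]])

```text
clock: 38.25
tcp_pos: [0.4838, 0.3551, 0.355]
orientation: [-1.572, -0.009, 0.01]
contact_force: [0.1, -0.3, -1.0]
grip_width: 0.0235
```

```bash
python3 - <<'E'
from h import *
plan([.482,.359,.047]);f=grab('wrist','w24.png')
plan([.482,.359,.047])
E
```

```text
t 38.25 p [0.4838 0.3551 0.355 ] rot [-1.5719 -0.0093  0.0096] F [ 0.1314 -0.3239 -0.9799] w 0.023471983430801414
shift [-0.0057  0.51    0.0135] rot [ 0.0007 -0.0038 -0.0001] grasp now [0.4838 0.355  0.2   ]
t 38.3 p [0.4837 0.3554 0.355 ] rot [-1.5716 -0.0096  0.0099] F [-0.2441 -0.1119 -1.4896] w 0.023220005144751976
shift [-0.0054  0.5102  0.0124] rot [ 0.0005 -0.0036 -0.0001] grasp now [0.4837 0.3553 0.2   ]
```

View pics/w24.png

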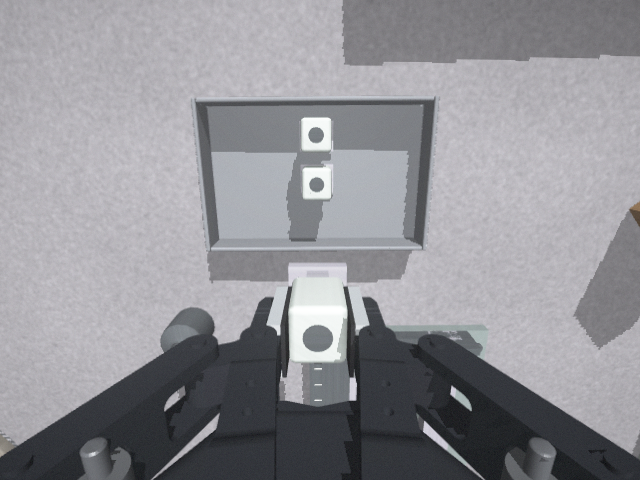

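Request:
step_arm(xyz=[[-0.004,0.08,0.016],[-0.004,0.2,0.018],[-0.004,0.31,0.018],[-0.004,0.38,0.018],[-0.004,0.4,0.018],[-0.004,0.4,0.018]], rotation=[[0,-0.003,0],[0,-0.003,0],[0,-0.003,0],[0,-0.003,0],[0,-0.003,0],[0,-0.003,0]])

```text
clock: 39.05
tcp_pos: [0.4827, 0.3605, 0.2354]
orientation: [-1.572, -0.013, 0.013]
contact_force: [0.5, -0.3, -1.6]
grip_width: 0.023
```

```bash
python3 - <<'E'
from h import *
plan([.482,.361,.047]);f=grab('wrist','w25.png')
E
```

```text
t 39.05 p [0.4827 0.3605 0.2354] rot [-1.5716 -0.013   0.013 ] F [ 0.4838 -0.2578 -1.5794] w 0.023048619823184992
shift [-0.0023  0.1113  0.002 ] rot [ 0.0005 -0.0009  0.    ] grasp now [0.4827 0.3603 0.0804]
```

View pics/w25.png

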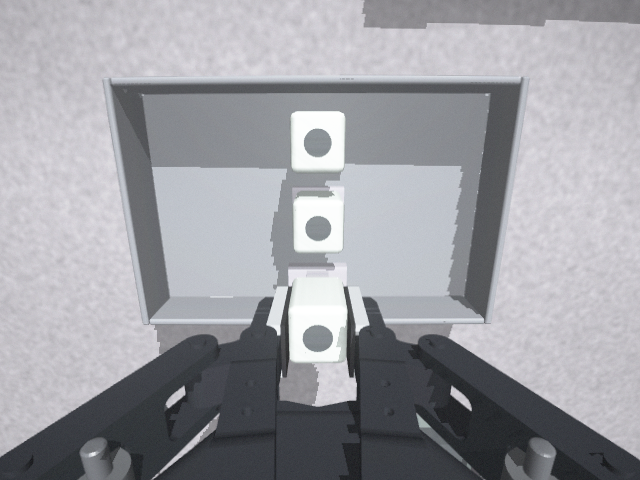

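```bash
python3 - <<'E'
from h import *
f=grab('wrist');print(onz(f,[(200,320),(440,319)],.035),onz(f,[(318,228)],.055));plan([.482,.361,.047])
E
```

```text
[[0.4173 0.336  0.035 ]
 [0.5531 0.3389 0.035 ]] [[0.483  0.3958 0.055 ]]
t 39.15 p [0.4829 0.3608 0.2362] rot [-1.5704 -0.0142  0.0122] F [ 0.3099  0.5916 -1.3858] w 0.023482168093128867
shift [-0.0032  0.1139  0.0006] rot [-0.0002 -0.0008  0.0008] grasp now [0.4831 0.3609 0.0812]
```

Request:
step_arm(xyz=[[0,0.04,0.001],[0,0.08,0.001],[0,0.1,0.001],[0,0.11,0.001],[0,0.115,0.001],[0,0.116,0.001],[0,0.116,0.001]], rotation=[[0,0,0],[0,0,0],[0,0,0],[0,0,0],[0,0,0],[0,0,0],[0,0,0]])

```text
clock: 40.02
tcp_pos: [0.4831, 0.3612, 0.2016]
orientation: [-1.57, -0.014, 0.012]
contact_force: [-0.7, 0.0, -0.8]
grip_width: 0.0233
```

Request:
step_arm(xyz=[[0,0,0],[0,0,0],[0,0,0],[0,-0.02,0],[0,-0.08,0],[0,-0.16,0],[0,-0.3,0],[0,-0.42,0],[0,-0.5,0],[0,-0.5,0],[0,-0.5,0]], rotation=[[0,0,0],[0,0,0],[0,0,0],[0,0,0],[0,0,0],[0,0,0],[0,0,0],[0,0,0],[0,0,0],[0,0,0],[0,0,0]], grip=0.4)

```text
clock: 41.4
tcp_pos: [0.4825, 0.3609, 0.3514]
orientation: [-1.57, -0.014, 0.012]
contact_force: [0.6, -0.3, -0.6]
grip_width: 0.0512
```

```bash
python3 - <<'E'
from h import *
plan([.6265,-.19,.20]);grab('wrist','w26.png')
E
```

```text
t 41.4 p [0.4825 0.3609 0.3514] rot [-1.5703 -0.0142  0.0123] F [ 0.5742 -0.2706 -0.643 ] w 0.05119319483608111
shift [ 0.4491 -0.0121 -1.844 ] rot [-0.0003 -0.0007  0.0008] grasp now [0.4827 0.3609 0.1964]
```

View pics/w26.png

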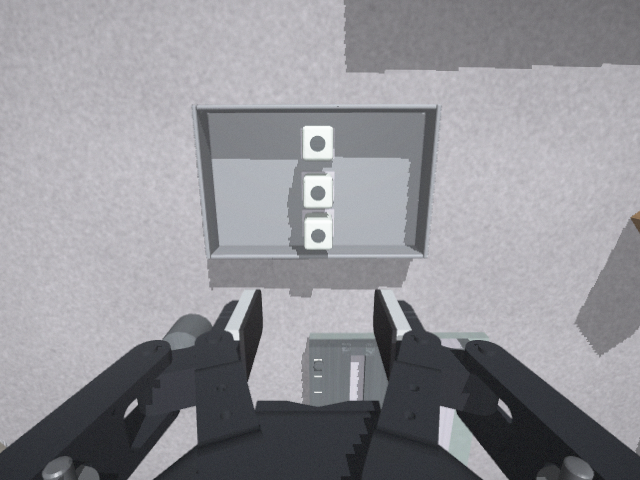

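Request:
step_arm(xyz=[[0.03,0,-0.1],[0.08,0,-0.28],[0.13,0,-0.48],[0.18,0,-0.68],[0.22,0,-0.88],[0.24,0,-1.0],[0.24,0,-1.0]], rotation=[[0,0,0],[0,0,0],[0,0,0],[0,0,0],[0,0,0],[0,0,0],[0,0,0]], grip=0)

```text
clock: 42.32
tcp_pos: [0.5595, 0.058, 0.35]
orientation: [-1.573, -0.007, 0.009]
contact_force: [-0.0, 0.4, 0.3]
grip_width: 0.0854
```

```bash
python3 - <<'E'
from h import *
plan([.6282,-.193,.20])
E
```

```text
t 42.325 p [0.5595 0.058  0.35  ] rot [-1.5732 -0.007   0.009 ] F [-0.0203  0.3678  0.2955] w 0.08539435857408789
shift [ 0.2206 -0.0149 -0.839 ] rot [ 0.0015 -0.0049 -0.0008] grasp now [0.5593 0.0576 0.195 ]
```

Request:
step_arm(xyz=[[0.05,0,-0.16],[0.1,0,-0.35],[0.15,0,-0.52],[0.2,0,-0.68],[0.22,0,-0.72],[0.22,0,-0.74],[0.22,0,-0.74],[0.22,0,-0.74]], rotation=[[0.001,-0.005,0],[0.001,-0.005,0],[0.001,-0.005,0],[0.001,-0.005,0],[0.001,-0.005,0],[0.001,-0.005,0],[0.001,-0.005,0],[0.001,-0.005,0]])

```text
clock: 43.32
tcp_pos: [0.6277, -0.1614, 0.3503]
orientation: [-1.57, -0.015, 0.017]
contact_force: [0.1, -0.3, -0.5]
grip_width: 0.0853
```

```bash
python3 - <<'E'
from h import *
plan([.6284,-.193,.0825]);f=grab('wrist','w27.png');print(proj(f,[[.644,-.212,.1],[.605,-.212,.1]]))
E
```

```text
t 43.325 p [ 0.6277 -0.1614  0.3503] rot [-1.5705 -0.0148  0.0174] F [ 0.1124 -0.2516 -0.5262] w 0.08531125861436001
shift [ 0.0007  0.3761 -0.1056] rot [-0.0002  0.0016 -0.0011] grasp now [ 0.6275 -0.1613  0.1953]
[[338.5059 319.2648]
 [284.9991 318.2193]]
```

View pics/w27.png

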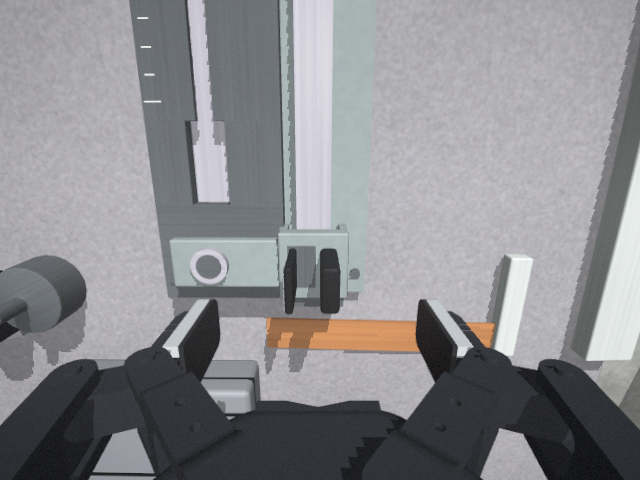

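Request:
step_arm(xyz=[[0,0,-0.08],[0,0.06,-0.102],[0,0.15,-0.102],[0,0.24,-0.102],[0,0.31,-0.102],[0,0.35,-0.102],[0,0.375,-0.102],[0,0.376,-0.102],[0,0.376,-0.102]], rotation=[[0,0.002,-0.001],[0,0.002,-0.001],[0,0.002,-0.001],[0,0.002,-0.001],[0,0.002,-0.001],[0,0.002,-0.001],[0,0.002,-0.001],[0,0.002,-0.001],[0,0.002,-0.001]])

```text
clock: 44.5
tcp_pos: [0.6286, -0.1923, 0.2384]
orientation: [-1.571, -0.015, 0.012]
contact_force: [0.3, 0.3, 0.3]
grip_width: 0.0853
```

Request:
step_arm(xyz=[[0,0,0],[0,0,0],[0,0,0],[0,0,0],[0,0,0],[0,0,0],[0,0,0]], rotation=[[0,0,0],[0,0,0],[0,0,0],[0,0,0],[0,0,0],[0,0,0],[0,0,0]], grip=1, force=60)

```text
clock: 45.38
tcp_pos: [0.6286, -0.1925, 0.2392]
orientation: [-1.571, -0.014, 0.013]
contact_force: [-0.4, 0.2, 6.4]
grip_width: 0.0297
```

```bash
python3 - <<'E'
from h import *
o=st();f=grab('wrist','w28.png');t=goal()[:,2]*.39;print(t,tool(o,t))
E
```

```text
t 45.375 p [ 0.6286 -0.1925  0.2392] rot [-1.5711 -0.0143  0.013 ] F [-0.3899  0.1878  6.3821] w 0.02968987344040376
[-0.007   0.3899  0.    ] [-0.0008 -0.0005  1.3   ]
```

View pics/w28.png

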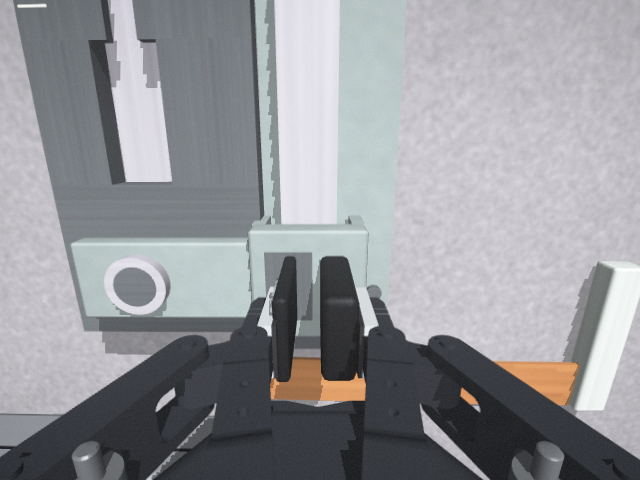

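Tab squeezed (width 29.7 mm as before). Slide to +y in two calls.

Request:
step_arm(xyz=[[0,0,0.02],[0,0,0.06],[0,0,0.11],[0,0,0.17],[0,0,0.23],[0,0,0.29],[0,0,0.35],[0,0,0.41],[0,0,0.46],[0,0,0.5]], rotation=[[0,0,0],[0,0,0],[0,0,0],[0,0,0],[0,0,0],[0,0,0],[0,0,0],[0,0,0],[0,0,0],[0,0,0]])

```text
clock: 46.68
tcp_pos: [0.6258, -0.0414, 0.2392]
orientation: [-1.571, -0.014, 0.014]
contact_force: [2.4, -2.6, 2.2]
grip_width: 0.0297
```

```bash
python3 - <<'E'
from h import *
o=st();f=grab('wrist','w29.png');t=goal()[:,2]*.39+np.array([.6286,-.1925,.2392])-o['tcp_pos'];print(t,tool(o,t))
E
```

```text
t 46.675 p [ 0.6258 -0.0414  0.2392] rot [-1.5709 -0.0145  0.0135] F [ 2.392  -2.6397  2.2409] w 0.029697909358430547
[-0.0043  0.2388 -0.    ] [-0.     -0.0001  0.7962]
```

View pics/w29.png

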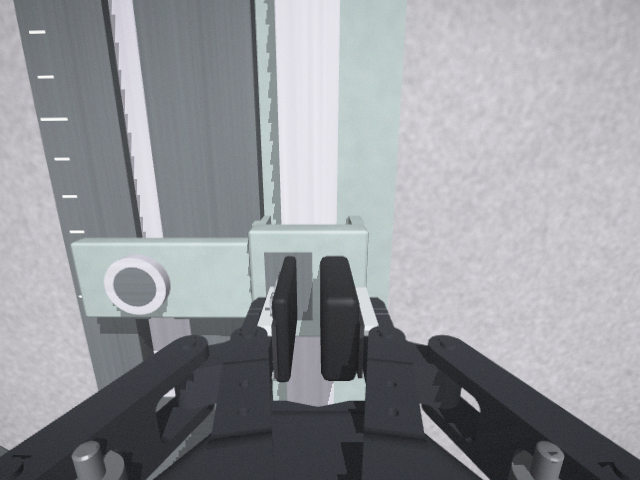

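Request:
step_arm(xyz=[[0,0,0.04],[0,0,0.1],[0,0,0.16],[0,0,0.23],[0,0,0.3],[0,0,0.37],[0,0,0.44],[0,0,0.51],[0,0,0.58],[0,0,0.64],[0,0,0.69],[0,0,0.73],[0,0,0.76],[0,0,0.765]], rotation=[[0,0,0],[0,0,0],[0,0,0],[0,0,0],[0,0,0],[0,0,0],[0,0,0],[0,0,0],[0,0,0],[0,0,0],[0,0,0],[0,0,0],[0,0,0],[0,0,0]])

```text
clock: 48.48
tcp_pos: [0.6214, 0.1924, 0.2393]
orientation: [-1.568, -0.018, 0.015]
contact_force: [7.4, -2.4, -3.4]
grip_width: 0.0299
```

Request:
step_arm(xyz=[[0,0,0.01],[0,0,0.02],[0,0,0.03],[0,0,0.04],[0,0,0.045],[0,0,0.045]], rotation=[[0,0,0],[0,0,0],[0,0,0],[0,0,0],[0,0,0],[0,0,0]])

```text
clock: 49.22
tcp_pos: [0.6216, 0.1987, 0.2392]
orientation: [-1.578, -0.011, 0.011]
contact_force: [2.0, -20.7, 6.4]
grip_width: 0.0298
```

```bash
python3 - <<'E'
from h import *
o=st();f=grab('wrist','w30.png')
E
```

```text
t 49.225 p [0.6216 0.1987 0.2392] rot [-1.5777 -0.0109  0.0112] F [  1.9989 -20.6837   6.3794] w 0.029763597370399845
```

View pics/w30.png

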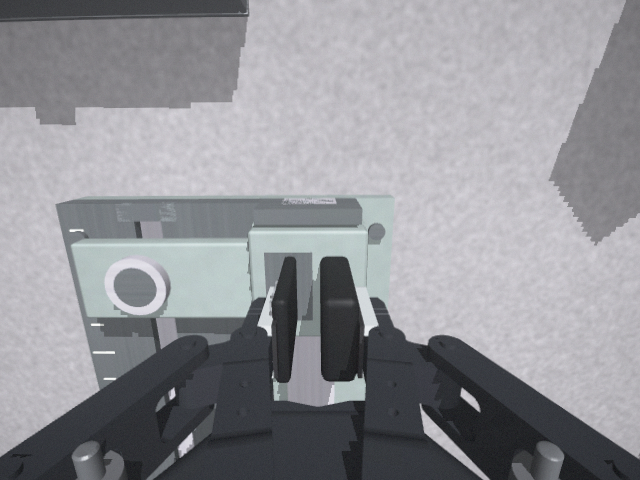

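At the end stop (20 N reaction, saddle against the stop). Release, keeping a light push, then retreat.

Request:
step_arm(xyz=[[0,0,0.003],[0,0,0.003],[0,0,0.003],[0,0,0.003],[0,0,0.003],[0,0,0.003]], rotation=[[0,0,0],[0,0,0],[0,0,0],[0,0,0],[0,0,0],[0,0,0]], grip=0)

```text
clock: 50.02
tcp_pos: [0.6216, 0.1997, 0.2392]
orientation: [-1.577, -0.011, 0.011]
contact_force: [-0.7, -0.5, -0.0]
grip_width: 0.0857
```

Request:
step_arm(xyz=[[0,-0.06,0],[0,-0.16,0],[0,-0.3,0],[0,-0.42,-0.05],[0,-0.5,-0.2],[0,-0.5,-0.35],[0,-0.5,-0.5],[0,-0.5,-0.6],[0,-0.5,-0.6],[0,-0.5,-0.6]], rotation=[[0,0,0],[0,0,0],[0,0,0],[0,0,0],[0,0,0],[0,0,0],[0,0,0],[0,0,0],[0,0,0],[0,0,0]])

```text
clock: 51.28
tcp_pos: [0.6242, 0.0217, 0.3913]
orientation: [-1.576, -0.012, 0.011]
contact_force: [0.4, -0.4, 0.2]
grip_width: 0.0856
```

```bash
python3 - <<'E'
from h import *
o=st();f=grab('wrist','w31.png');grab('top','t31.png');grab('scene','s31.png')
E
```

```text
t 51.275 p [0.6242 0.0217 0.3913] rot [-1.5764 -0.0124  0.0109] F [ 0.4357 -0.3672  0.1883] w 0.08560881442535768
```

View pics/t31.png

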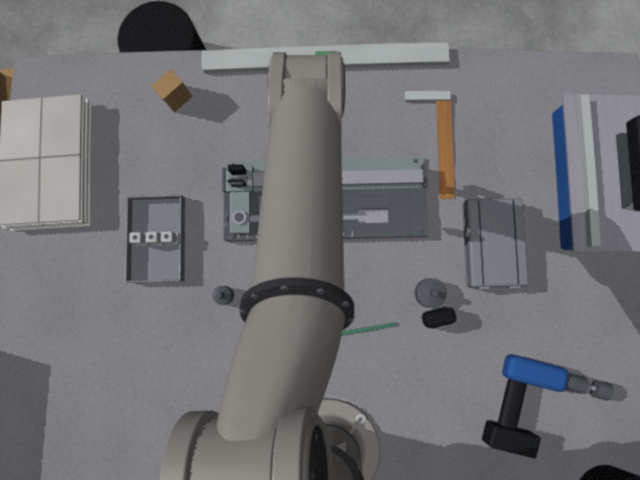

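View pics/s31.png

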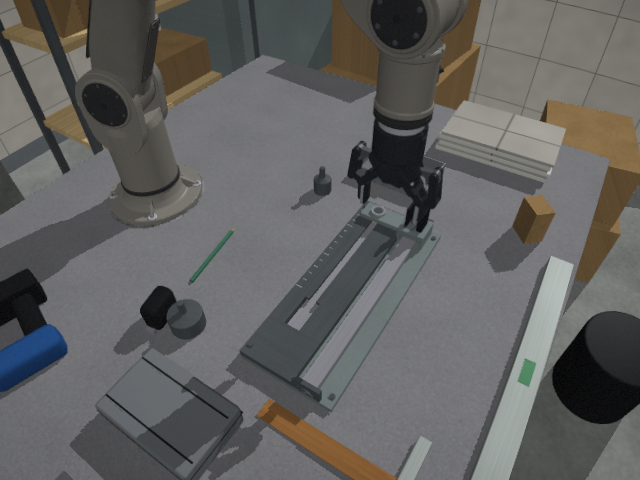

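View pics/w31.png

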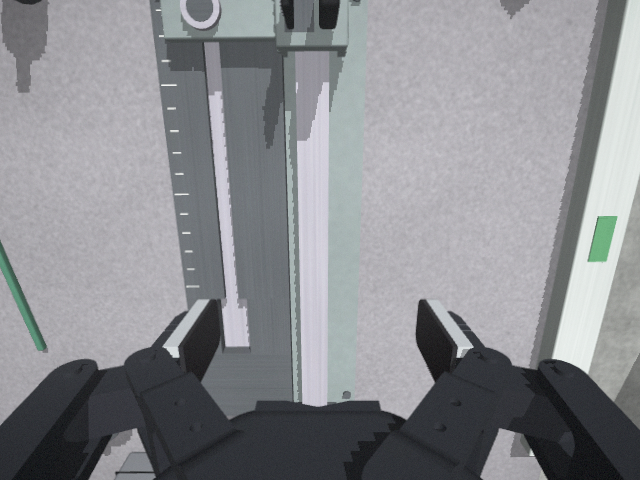

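```bash
python3 - <<'E'
from h import *
t=grab('top');a=onz(t,[(239,216.3)],.048);b=onz(t,[(412.5,213)],.048);print(a,b,np.linalg.norm(a-b))
c=t['pixels'][150:245,215:275,::-1];cv2.imwrite('pics/t32z.png',cv2.resize(c,None,fx=6,fy=6,interpolation=cv2.INTER_CUBIC))
E
```

```text
[[0.5278 0.1965 0.048 ]] [[ 0.5331 -0.1953  0.048 ]] 0.3917948077567335
```

View pics/t32z.png

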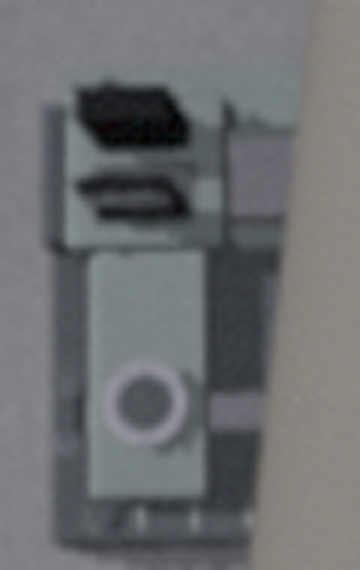

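```bash
python3 -c "
from bench import r
print(r.hand_in())"
```

```text
the job is handed in; nothing more can be done
None
```

The jig is stripped down and handed in at about 51 s of robot time, well inside the 210 s limit; `hand_in` reported no verdict.

**What I did:** I squeezed the tab, slid the carriage to the window-end stop and let it lock. Then I slid the three stops present to the window one at a time, lifted each out and stood it in the tray. Last, I squeezed the tab again, slid the carriage to the far end and released it.

**Last checks:**
- **Stops:** all three stand in a row in the tray, and none are left in the T-slot. The tray was not seen to move.
- **Carriage:** it lies against the far end stop. It met about 20 N there before I released it. Its travel measured 0.392 m in the top view, against a nominal 0.390 m.
- **Lock tab:** it looks sprung out in the top view. I did not push on the carriage to test the lock.
- **Case and core bits:** they look unmoved in the top and scene views.
- **Robot:** it was standing clear of everything, with the gripper open.

**Readings that disagreed:** the gripper width read about 30 mm on the pressed plates instead of 32 mm. The first wrist reading of a stop was 4–5 mm off because the arm was still settling.

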